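Load faceplates into the keyed avionics rack behind its latch bar

ROBOT

A 6-joint arm with a two-finger parallel gripper is mounted at the origin on the work surface. World frame = base frame: x ahead of the robot, y to its left, z up, the work surface at z = 0. Lengths are in m, angles in degrees, forces in N, time in s.
With the tool pointing down it reaches from about 0.4 to 0.825 m from the base axis. Payload 7 kg.
Tool frame: the origin (TCP) lies midway between the tips of the shut fingers; the grasp point (between the pads) lies 19 mm behind it (grip_depth is the distance from the TCP to the grasp point, in m); z points along the fingers, y is the direction in which the jaws open and shut (so a half turn about z gives the same grasp; the last joint's range is limited). The gripper opens to 88 mm and grips with 3 to 60 N. Pads are 19 mm wide; open, the fingers measure 130 mm over their backs; the gripper's body (78 mm by 193 mm) begins 47 mm behind the grasp point.
Start: joints at [-51.79, 20.546, 0.682, 0, -70.136, -16.507], TCP at [0.25, -0.627, 0.227] pointing down, gripper open.
Joint ranges: [-176.03, 176.03], [-82.01, 121.73], [-58.28, 71.71], [-173.87, 95.51], [-174.79, -0.11], [-173.66, 173.66]. Speed limits (degrees/s): [136.94, 136.94, 172.46, 180, 180, 180].

INTERFACE

Orientations are given as [roll, pitch, yaw] about the fixed x, y, z axes, in that order (R = Rz(yaw) Ry(pitch) Rx(roll)).
In Python, from plant import * gives the robot as it stands.
- The arm moves only by the shell command python3 -m inch 'ROWS'. ROWS is JSON, a list of rows, each an object of numbers: "ax", "ay", "az": the turn, a rotation vector about the tool's x, y, z in degrees; "dx", "dy", "dz": the shift along the tool's x, y, z in mm; "fingers": the finger opening in mm, from 0 to 87.6. In form: [{"ax": .., "ay": .., "az": .., "dx": .., "dy": .., "dz": .., "fingers": ..}, ...]. A call has 1 to 8 rows; each row is the pose to reach, as a shift and turn from the pose commanded when the call began, along the tool's axes at that moment; what a row does not reach only later rows make up. A row lasts 1/8 s, in which the tool goes at most 62.5 mm and 10.7 degrees, less where a joint would pass 70% of its speed; a pose out of reach is approached as far as the arm can. A call with a gripper value outside its range is refused whole. The fingers move at their own pace and stop on an object; the grip force is fixed at half the most. Time passes only in rows, so rows that repeat a pose let the fingers close. It gives the time, the measured TCP pose, the force and the opening at its end, in the units of the state.
- get_obs(): the state, without advancing time (a new reading comes with each control period).
- snapshot(name): name is "scene" or "top"; returns a dict with "image" (420x560x3 uint8, red, green, blue), "fx", "fy", "cx", "cy" (pixels), "k1" (the pictures are not rectified: a ray, as slopes to the right and down, at radius r is drawn at 1 + k1 r^2 times it, then the intrinsics apply), "rvec" (rotation vector, rad) and "tvec" (3), from world to camera coordinates, as OpenCV has them. Camera axes: x right, y down, z forward; pixel columns grow to the right and rows downward; lengths in m; the calibration is good to about 2 mm. A picture is of the moment at which its call begins. There is no depth.
- close_job(): hands the job in, once; it reports no verdict.
Trained networks look in the newest picture that a camera, given by its name, has taken for a name from the list of things; names that differ only in an ending like _2 or _b are one class to them, and where a whole thing is asked for, a point or a joint stands for the part that bears it (a point fixed in the world has none). Each returns a list of dicts, best first, with "score" (0 to 1); they miss things now and then, are a little off and sometimes report something else, mostly with a low value. They report only what shows in the picture. A call takes as long as a camera call.
- search_frame(target, camera): "bbox" ([centre column, centre row, width, height] in pixels, round what is visible of it).
- trace(target, camera): "mask" (420x560 bool, what is visible of it) and "bbox" ([centre column, centre row, width, height] in pixels, round what is visible of it).
- landmark_of(target, camera): "position" ([column, row] in pixels: a listed point, or the origin of a listed thing).
The state is a dict: "clock": time; "joint_pos": joint angles; "qvel": joint speeds; "tau": joint torques, N m; "tool_pos": TCP position; "orientation": TCP orientation; "force": force on the tool from outside, world axes, zero at the start; "moment": the same for the moment, N m; "opening": finger opening in m.
Only numpy, scipy, OpenCV 4.12 (cv2) and the standard library are available. Lean on these libraries where they do the work, as an engineer would, in place of code of your own. Each camera call takes 0.05 s, during which the arm holds its last target.

TASK

The grey rack's red latch bar is closed across its slots: fit the loose black knob fully home on the bar's flat-sided shaft (white pointer along the bar), and turn it to swing the bar fully open. Then slide every loose faceplate from the blue stand fully home into a free rack slot of its own, amber band at the rack's amber-striped end so that notch and key line up, and swing the bar fully closed over them again, leaving the knob fitted. Leave the torque tester, amber lens cap and toggle alone.

Things in the scene. Friction and masses are not known exactly. Their poses are not given: they have to be found in the camera images.
- plate_a_mid (a point): centre (half-way up) of a flat upright faceplate, light grey with two round dials: 110 long (its x) x 12 thick (y) x 100 high (z), 0.22 kg. Its lower edge has a notch right through, 14 wide, 17 deep, centred 25 from the middle towards +x; the last 22 of the top edge at that +x end is an amber band. Stands in a slot of the blue stand at the start; may be absent
- plate_b_mid (a point): centre (half-way up) of a flat upright faceplate, dark green-grey with an amber window: 110 long (its x) x 12 thick (y) x 100 high (z), 0.22 kg. Its lower edge has a notch right through, 14 wide, 17 deep, centred 25 from the middle towards +x; the last 22 of the top edge at that +x end is an amber band. Stands in a slot of the blue stand at the start; may be absent
- plate_c_mid (a point): centre (half-way up) of a flat upright faceplate, beige with three switches: 110 long (its x) x 12 thick (y) x 100 high (z), 0.22 kg. Its lower edge has a notch right through, 14 wide, 17 deep, centred 25 from the middle towards +x; the last 22 of the top edge at that +x end is an amber band. Stands in a slot of the blue stand at the start; may be absent
- plate_d_mid (a point): centre (half-way up) of a flat upright faceplate, dark slate blue with one big round dial: 110 long (its x) x 12 thick (y) x 100 high (z), 0.22 kg. Its lower edge has a notch right through, 14 wide, 17 deep, centred 25 from the middle towards +x; the last 22 of the top edge at that +x end is an amber band. Stands in a slot of the blue stand at the start; may be absent
- slot_1_home (a point): centre of a faceplate fully home in slot 1 of the rack; x along the slot towards the rack's amber-striped end, y across, z up. Slot 16 wide, 114 long; floor 50 below this point, walls end 4 below it, their top 12 flared out by 5. A key rib on the floor, 10 wide, 14 high, sits 25 towards +x: it must enter the plate's notch, or the plate stays 14 too high
- slot_2_home (a point): centre of a faceplate fully home in slot 2 of the rack; x along the slot towards the rack's amber-striped end, y across, z up. Slot 16 wide, 114 long; floor 50 below this point, walls end 4 below it, their top 12 flared out by 5. A key rib on the floor, 10 wide, 14 high, sits 25 towards +x: it must enter the plate's notch, or the plate stays 14 too high
- slot_3_home (a point): centre of a faceplate fully home in slot 3 of the rack; x along the slot towards the rack's amber-striped end, y across, z up. Slot 16 wide, 114 long; floor 50 below this point, walls end 4 below it, their top 12 flared out by 5. A key rib on the floor, 10 wide, 14 high, sits 25 towards +x: it must enter the plate's notch, or the plate stays 14 too high
- slot_4_home (a point): centre of a faceplate fully home in slot 4 of the rack; x along the slot towards the rack's amber-striped end, y across, z up. Slot 16 wide, 114 long; floor 50 below this point, walls end 4 below it, their top 12 flared out by 5. A key rib on the floor, 10 wide, 14 high, sits 25 towards +x: it must enter the plate's notch, or the plate stays 14 too high
- rack: fixed grey rack, base 140 (x) x 302 (y), origin on the mat mid-way between slots 2 and 3; slots 1, 2, 3, 4 along x at y = -72, -24, 24, 72, all empty at the start, floors 8 above the origin. An amber stripe marks its +x end. The latch post stands beside slot 1 at x = 0, y = -184; its bar turns about that upright axis
- stand: fixed blue staging stand, 208 (x) x 136 (y) x 38, origin under its centre; four loose slots along y at x = -75, -25, 25, 75, each 16 wide, 118 long, floor 6 above the origin. Plates stand in it with their amber ends to either side
- knob_mid (a point): centre, half-way up, of the matte black knob, 54 (x) x 40 (y) x 45 high, 0.12 kg, standing on the rubber mat (3 thick), bore down. Two parallel flat sides 40 apart (facing +-y) to grip. D-shaped bore 25 deep in the underside: radius 13.1, flat 6.8 from the axis on the +x side; the white pointer on top shows +x
- shaft_home (a point): centre of the knob when fully home on the latch shaft: on its axis, 22.5 above the bar's top, where the knob's underside rests. Turns with the bar; x points along the bar to its free end, as does the shaft's flat, so the knob's +x must point this way. Brass D-shaft: radius 12, flat 6 from the axis, 24 tall, the last 9 tapering to half. The fit has some 0.2 rad of play
- latch (a joint): angle of the red latch bar (270 long, 18 wide, 8 thick), rad: 0 closed across all slots (stop), 1.45 fully open (stop), pointing away past the rack's amber-striped end. Opens clockwise seen from above, about 0.06 N m, stays where left. Its underside passes 5 above the tops of plates that are home; one not home blocks it
- tester: squat steel torque tester, 90 x 90 x 47, origin under its centre; leave alone
- lens_cap: amber lens cap, diameter 52, 24 high, origin under its centre; leave alone
- toggle: chrome toggle on a black block, 50 x 34 x 50 high, origin under its centre; leave alone

How it is judged:
By the outcome, as a careful person would: the job done as asked, in the order asked, and still so for the second after the job is handed in, with the robot touching nothing.
Of plate_a, plate_b, plate_c, plate_d only 3 to 4 are there at a start; the rules pass over those that are not, and their reading is None.
At some moment in a run one of knob may be knocked a few centimetres aside while the robot is not near it.
It also fails if it takes over 210 s, if anything falls off the work surface, if the arm or the gripper's body presses on something with over 40 N, if the wrist force passes 120 N, or if a joint passes its speed limit or range.

## Working session

There is one attempt and no reset: what is moved stays moved. The work goes in short steps, Python scripts to look and compute and a shell command to move; the robot and the scene stay as the last step left them, time stands still between calls to the robot, and variables do not carry over. Pictures are saved under pics/ and viewed, and the job is handed in when it is done.

```bash
ls; mkdir -p pics
cat > h.py <<'E'
from plant import *
import numpy as np, cv2
from scipy.spatial.transform import Rotation as R
def snap(n,f):
    s=snapshot(n); cv2.imwrite('pics/'+f,s['image'][:,:,::-1]); return s
def ray(s,uv):
    x,y=(uv[0]-s['cx'])/s['fx'],(uv[1]-s['cy'])/s['fy']
    d=np.array([x,y]);p=d.copy()
    for _ in range(30): p=d/(1+s['k1']*(p@p))
    Rm=cv2.Rodrigues(np.array(s['rvec'],float))[0]
    return -Rm.T@np.array(s['tvec'],float).ravel(), Rm.T@np.array([p[0],p[1],1])
def atz(s,uv,z):
    o,d=ray(s,uv); return o+d*(z-o[2])/d[2]
def proj(s,P):
    Rm=cv2.Rodrigues(np.array(s['rvec'],float))[0]
    q=Rm@np.array(P,float)+np.array(s['tvec'],float).ravel(); p=q[:2]/q[2]; p=p*(1+s['k1']*(p@p))
    return np.array([p[0]*s['fx']+s['cx'],p[1]*s['fy']+s['cy']])
E
python3 - <<'E'
from h import *
print(get_obs())
for n in('scene','top'):
    s=snap(n,n+'0.png'); print(n,{k:v for k,v in s.items() if k!='image'})
    for t in('plate_a_mid','plate_b_mid','plate_c_mid','plate_d_mid','slot_1_home','rack','stand','knob_mid','shaft_home','latch','tester','lens_cap','toggle'):
        try:
            print(t,[(np.round(d['position'],1).tolist(),round(d['score'],2)) for d in landmark_of(t,n)])
        except Exception as e: print(t,e)
E
```

```text
pics
{'clock': 0.0, 'joint_pos': array([-5.17886676e+01,  2.05904398e+01,  6.33689613e-01, -1.87800726e-02,
       -7.01370837e+01, -1.65065078e+01]), 'qvel': array([ 0.00106744, -0.00771725,  0.03127435,  0.01471608, -0.05462664,
        0.01286851]), 'tau': array([ 1.22804955e-03, -5.82709301e+01,  2.93069923e+01,  6.99733436e+00,
        7.13152884e-03, -1.55264620e-04]), 'tool_pos': array([ 0.24940948, -0.62669864,  0.22563751]), 'orientation': array([ 1.79905017e+02, -9.73590890e-03, -1.58301563e+02]), 'force': array([-0.22478   , -0.50399368, -0.34446791]), 'moment': array([-0.012007  ,  0.02182484,  0.00141966]), 'opening': 0.08787398502389536}
scene {'fx': 484.01663263619446, 'fy': 484.01663263619446, 'cx': 281.67053989023805, 'cy': 208.06853021020012, 'k1': -0.17596077980338556, 'rvec': array([ 1.82373921,  1.36476421, -0.67813793]), 'tvec': array([-0.16579528, -0.22443309,  1.66301111])}
plate_a_mid []
plate_b_mid [([150.2, 243.2], 0.68)]
plate_c_mid [([154.2, 231.0], 0.84)]
plate_d_mid [([156.0, 222.1], 0.87)]
slot_1_home [([328.2, 212.7], 0.75), ([358.9, 196.2], 0.61)]
ra
[... 734 characters left out ...]
([397.9, 249.3], 0.53)]
plate_b_mid [([404.6, 230.2], 0.56), ([204.6, 244.2], 0.54)]
plate_c_mid [([400.7, 247.2], 0.59), ([187.7, 248.7], 0.19)]
plate_d_mid [([396.7, 269.8], 0.86)]
slot_1_home [([227.2, 242.7], 0.68)]
rack [([198.8, 245.2], 0.93)]
stand [([395.4, 238.0], 0.63), ([399.9, 247.1], 0.16)]
knob_mid [([309.1, 249.5], 0.65)]
shaft_home [([265.8, 228.5], 0.66), ([404.2, 167.8], 0.35)]
latch it knows: knob_mid, lens_cap, plate_a_mid, plate_b_mid, plate_c_mid, plate_d_mid, rack, shaft_home, slot_1_home, slot_2_home, slot_3_home, slot_4_home, stand, tester, toggle
tester [([353.9, 166.6], 0.71)]
lens_cap [([298.9, 203.6], 0.74), ([352.6, 168.0], 0.36)]
toggle [([406.0, 164.9], 0.61)]
```

View pics/scene0.png

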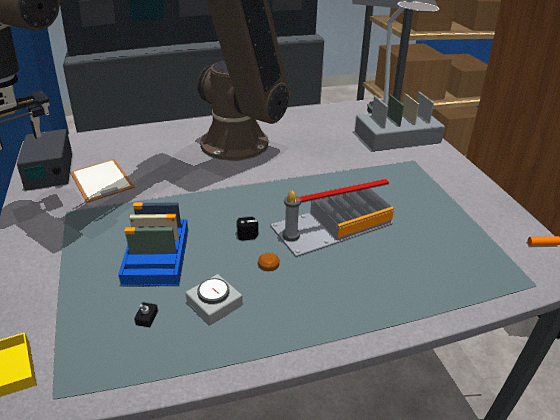

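View pics/top0.png

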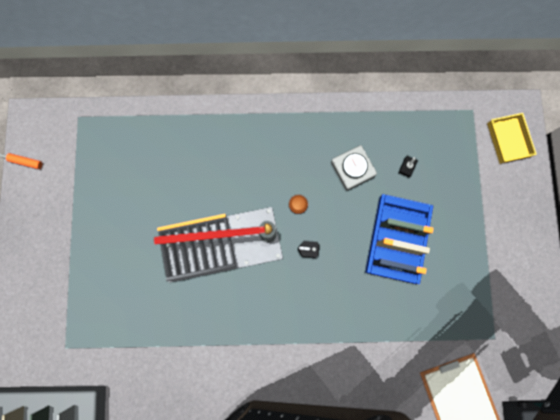

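Run:
```python
import cv2
i=cv2.imread('pics/top0.png')
cv2.imwrite('pics/top0_l.png',cv2.resize(i[150:320,120:280],None,fx=3.5,fy=3.5,interpolation=cv2.INTER_CUBIC))
cv2.imwrite('pics/top0_r.png',cv2.resize(i[180:320,280:460],None,fx=4,fy=4,interpolation=cv2.INTER_CUBIC))
```

```text
(no output)
```

View pics/top0_l.png

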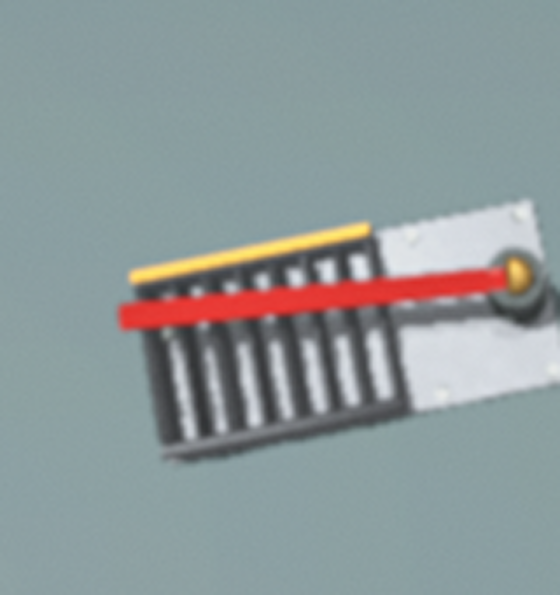

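View pics/top0_r.png

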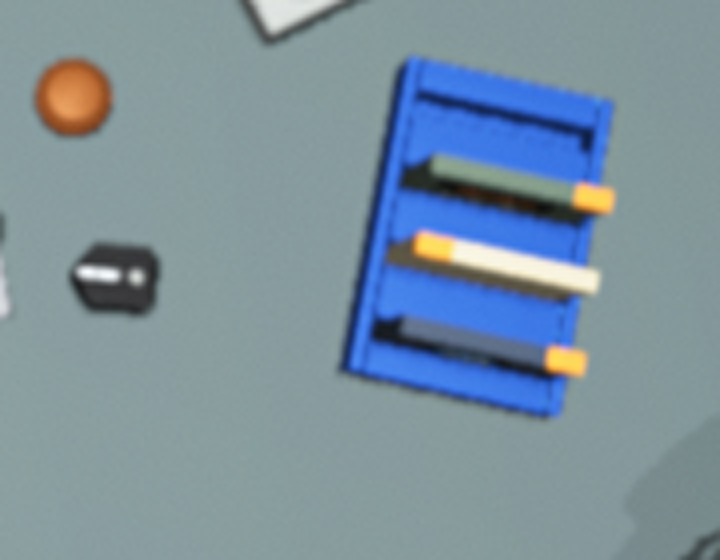

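The scene picture shows three plates, b, c and d, in the stand around (155,230), the knob at (247,229) and the closed red bar starting from the post at (292,200). In the top picture the knob is at (309,249) with its pointer to the left, the bar runs from (268,231) to (155,240), and the stand is at (400,240). Plates b and d have amber at their right ends and c at its left end. Plate a is absent. Next I measure by colour in the top view.

```bash
cat >> h.py <<'E'
def hsv(s): return cv2.cvtColor(s['image'],cv2.COLOR_RGB2HSV)
def rect(s,m,z,roi=None):
    m=m.astype(np.uint8)
    if roi is not None:
        k=np.zeros_like(m);k[roi[1]:roi[3],roi[0]:roi[2]]=1;m=m*k
    n,l,st,c=cv2.connectedComponentsWithStats(m)
    out=[]
    for i in range(1,n):
        if st[i,4]<12: continue
        ys,xs=np.nonzero(l==i)
        # pixel corners
        P=np.array([atz(s,(x+a,y+b),z)[:2] for x,y in zip(xs,ys) for a in(-.4,.4) for b in(-.4,.4)],np.float32)
        r=cv2.minAreaRect(P*1000); bp=cv2.boxPoints(r)
        out.append((st[i,4],np.mean(P,0)*1000,r))
    return out
E
python3 - <<'E'
from h import *
s=snap('top','top1.png'); o,_=ray(s,(280,210)); print('cam',o)
H=hsv(s);h,S,V=H[...,0],H[...,1],H[...,2]
red=((h<5)|(h>174))&(S>180)&(V>120)
amb=(h>10)&(h<25)&(S>150)&(V>150)
blue=(h>105)&(h<125)&(S>170)&(V>90)
print('red',rect(s,red,.124,(140,200,290,260)))
print('amber',*rect(s,amb,.109,(140,190,460,300)),sep='\n')
print('blue',*rect(s,blue,.041,(340,170,460,300)),sep='\n')
for t,z in(('rack',.003),('knob_mid',.0255),('shaft_home',.124),('stand',.003),('plate_b_mid',.059),('plate_c_mid',.059),('plate_d_mid',.059),('slot_1_home',.061),('slot_2_home',.061),('slot_3_home',.061),('slot_4_home',.061)):
    print(t,[(np.round(atz(s,d['position'],z)[:2]*1000),round(d['score'],2)) for d in landmark_of(t,'top')])
for n in ('plate_b_mid','plate_c_mid','plate_d_mid'):
    for d in trace(n,'top')[:1]: print(n,np.round(d['bbox'],1),round(d['score'],2))
E
```

```text
cam [0.42122782 0.00953887 1.18078094]
red [(np.int32(614), array([538.6328, 173.4766], dtype=float32), ((539.3973388671875, 165.43270874023438), (19.164505004882812, 259.36236572265625), 4.597311496734619))]
amber
(np.int32(199), array([613.55273, -47.42258], dtype=float32), ((613.194580078125, -47.025062561035156), (38.50021743774414, 39.12652587890625), 88.54358673095703))
(np.int32(41), array([ 542.3791 , -359.84415], dtype=float32), ((542.6704711914062, -360.70294189453125), (21.353912353515625, 14.231476783752441), 85.72856140136719))
(np.int32(35), array([ 514.59796, -259.79724], dtype=float32), ((514.81396484375, -259.5187072753906), (21.384742736816406, 11.555581092834473), 88.7795181274414))
(np.int32(34), array([ 445.55487, -335.08264], dtype=float32), ((446.3854675292969, -335.373046875), (19.104276657104492, 11.337197303771973), 88.718994140625))
blue
(np.int32(2786), array([ 535.0634 , -305.36148], dtype=float32), ((529.3848876953125, -308.62725830078125), (139.5094451904297, 208.3625946044922), 76.01946258544922))
rack [(array([524., 201.]), 0.61)]
knob_mid [(array([503., -80.]), 0.56), (array([516., 243.]), 0.43)]
shaft_home [(array([553.,  32.]), 0.8)]
stand [(array([ 532., -309.]), 0.94), (array([526., 193.]), 0.55)]
plate_b_mid [(array([ 549., -319.]), 0.75)]
plate_c_mid [(array([ 507., -301.]), 0.63)]
plate_d_mid []
slot_1_home [(array([528., 136.]), 0.85)]
slot_2_home [(array([522., 184.]), 0.92), (array([504., -74.]), 0.22)]
slot_3_home [(array([509., 233.]), 0.57)]
slot_4_home [(array([ 721., -204.]), 0.59), (array([508., 280.]), 0.56)]
plate_b_mid [406.8 227.2  52.8  14. ] 0.65
plate_c_mid [402.6 245.5  55.9  20.6] 0.65
plate_d_mid [400.2 267.6  56.    9.9] 0.83
```

Run:
```python
import cv2
i=cv2.imread('pics/scene0.png')
cv2.imwrite('pics/sc_r.png',cv2.resize(i[165:265,225:405],None,fx=4.4,fy=4.4,interpolation=cv2.INTER_CUBIC))
cv2.imwrite('pics/sc_l.png',cv2.resize(i[190:300,105:205],None,fx=5,fy=5,interpolation=cv2.INTER_CUBIC))
```

```text
(no output)
```

View pics/sc_r.png

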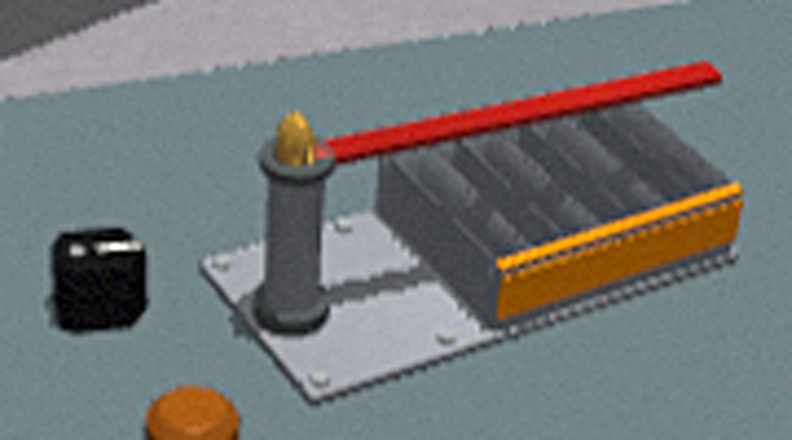

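View pics/sc_l.png

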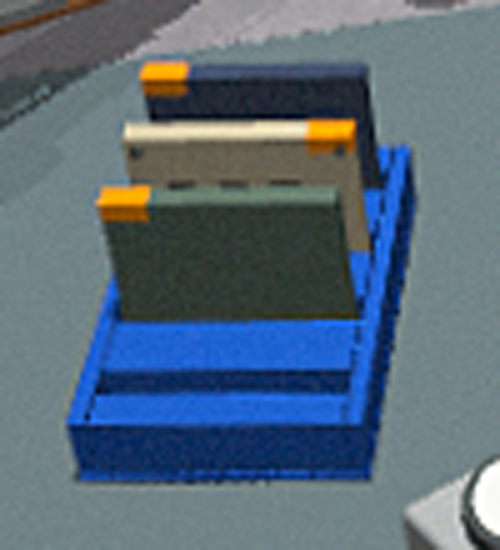

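Run:
```python
from h import *
sc=snapshot('scene'); tp=snapshot('top')
for n,s,uv,z in [('base+x-y',sc,(296.1,256.4),.003),('base+x-y',tp,(272,207.1),.003),('base-x-y',sc,(271.1,225.2),.003),('base-x-y',tp,(280,259.4),.003),('base+x+y',sc,(392,224.5),.003),
 ('str-y',tp,(120+370/3.5,150+225/3.5),.057),('str+y',tp,(120+130/3.5,150+275/3.5),.057),('rk -x+y',tp,(167.1,280.9),.057),('rk -x-y',tp,(120+412/3.5,150+412/3.5),.057),
 ('shafttip',tp,(267.7,228),.148),('shafttip',sc,(225+295/4.4,165+112/4.4),.148),('bartip',tp,(120+120/3.5,150+316/3.5),.124),('bartip',sc,(225+715/4.4,165+70/4.4),.124),
 ('postbase',sc,(225+292/4.4,165+318/4.4),.008)]:
    print(n,np.round(atz(s,uv,z)*1000,1))
```

```text
base+x-y [621.4  20.4   3. ]
base+x-y [623.7  15.8   3. ]
base-x-y [484.4  -4.1   3. ]
base-x-y [484.3  -2.6   3. ]
base+x+y [569.2 311.8   3. ]
str-y [598.3 133.4  57. ]
str+y [565.3 306.7  57. ]
rk -x+y [434.1 279.1  57. ]
rk -x-y [463.  103.8  57. ]
shafttip [549.8  25.9 148. ]
shafttip [547.4  28.9 148. ]
bartip [528.9 295.1 124. ]
bartip [534.8 295.9 124. ]
postbase [553.1  30.1   8. ]
```

```bash
cat >> h.py <<'E'
def T(p,P):
    a=np.radians(p[2]);c,s_=np.cos(a),np.sin(a)
    return [p[0]+c*P[0]-s_*P[1],p[1]+s_*P[0]+c*P[1],P[2]+.003]
def overlay(s,polys,roi,k,f,yaws=None):
    i=cv2.resize(s['image'][roi[1]:roi[3],roi[0]:roi[2],::-1],None,fx=k,fy=k,interpolation=cv2.INTER_CUBIC)
    for p,Q,c in polys:
        q=np.array([(proj(s,T(p,P))-[roi[0],roi[1]]+.5)*k-.5 for P in Q])
        cv2.polylines(i,[np.round(q*8).astype(np.int32)],True,c,1,cv2.LINE_AA,3)
    cv2.imwrite('pics/'+f,i)
def box(x0,x1,y0,y1,z): return [(a/1000,b/1000,z/1000) for a,b in((x0,y0),(x1,y0),(x1,y1),(x0,y1))]
E
python3 - <<'E'
from h import *
rk=(.518,.208,10.); st=(.531,-.309,-14.)
def mk(s,n,roi,k):
    L=[(rk,box(-70,70,-205,97,0),(0,255,255))]
    for y in(-72,-24,24,72): L.append((rk,box(-57,57,y-8,y+8,8),(0,255,0)));L.append((rk,box(-57,57,y-8,y+8,54),(255,0,255)))
    overlay(s,L,roi,k,n)
def mk2(s,n,roi,k):
    L=[(st,box(-104,104,-68,68,38),(0,255,255))]
    for x in(-75,-25,25,75): L.append((st,box(x-8,x+8,-59,59,38),(0,255,0)))
    for x in(-75,-25,25,75): L.append((st,box(x-6,x+6,-55,55,106),(255,0,255)))
    overlay(s,L,roi,k,n)
t=snapshot('top');c=snapshot('scene')
mk(t,'o1.png',(140,190,290,290),5); mk2(t,'o2.png',(355,185,445,295),5)
E
```

```text
(no output)
```

View pics/o1.png

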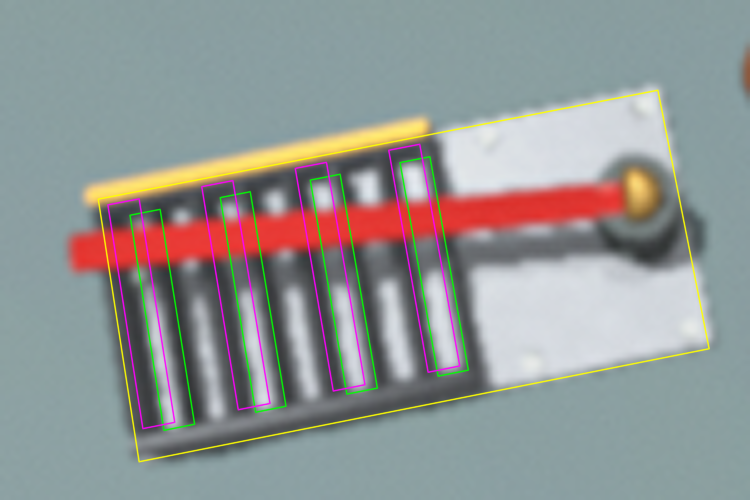

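View pics/o2.png

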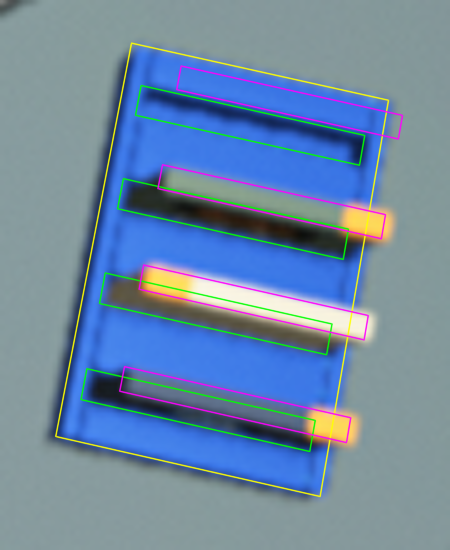

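Run:
```python
from h import *
rk=(.518,.208,10.); st=(.531,-.309,-14.)
def mk(s,n,roi,k):
    L=[(rk,box(-70,70,-205,97,0),(0,255,255))]
    for y in(-72,-24,24,72): L.append((rk,box(-57,57,y-8,y+8,54),(255,0,255)))
    L.append((rk,box(-12,12,-196,-172,121),(0,255,0)))
    L.append((rk,[(0,-.184,.121),(0,-.184,.145)],(0,255,0)))
    overlay(s,L,roi,k,n)
def mk2(s,n,roi,k):
    L=[(st,box(-104,104,-68,68,38),(0,255,255)),(st,box(-104,104,-68,68,0),(0,255,255))]
    for x in(-75,-25,25): L.append((st,box(x-6,x+6,-55,55,106),(255,0,255)))
    overlay(s,L,roi,k,n)
c=snapshot('scene')
mk(c,'o3.png',(260,170,405,270),5); mk2(c,'o4.png',(110,190,200,300),5)
```

```text
(no output)
```

View pics/o3.png

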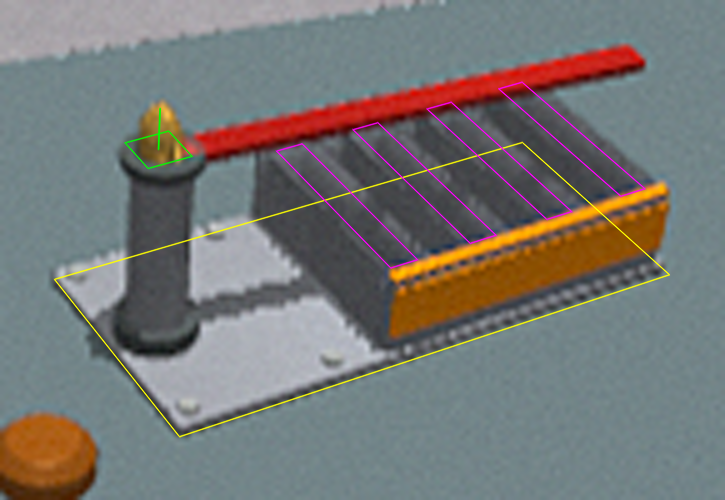

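View pics/o4.png

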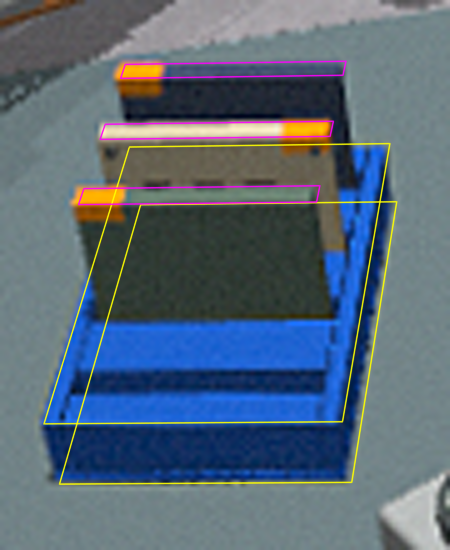

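```bash
cat > knob.py <<'E'
from h import *
def knob(s,roi=None,f='k.png'):
    d=[q for q in trace('knob_mid','top')]
    b=d[0]; print('score',round(b['score'],2),b['bbox'])
    u,v,w,h=b['bbox']; r=(int(u-20),int(v-20),int(u+20),int(v+20))
    H=hsv(s);m=np.zeros(H.shape[:2],bool);m[r[1]:r[3],r[0]:r[2]]=1
    dark=m&(H[...,2]<75)|(b['mask']&m)
    wh=b['mask']&(H[...,2]>110)
    ys,xs=np.nonzero(wh);wt=H[...,2][wh].astype(float)-80
    P=np.array([atz(s,(x,y),.048)[:2]*1000 for x,y in zip(xs,ys)])
    ys2,xs2=np.nonzero(b['mask']);Q=np.array([atz(s,(x,y),.048)[:2]*1000 for x,y in zip(xs2,ys2)])
    vx,vy,x0,y0=cv2.fitLine(P.astype(np.float32),cv2.DIST_L2,0,.01,.01).ravel()
    print('white mean',np.average(P,0,wt),'dir',np.degrees(np.arctan2(vy,vx)),len(P))
    print('mask@z48: mean',Q.mean(0),cv2.minAreaRect(Q.astype(np.float32)))
    i=cv2.resize(s['image'][r[1]:r[3],r[0]:r[2],::-1],None,fx=12,fy=12,interpolation=cv2.INTER_CUBIC);cv2.imwrite('pics/'+f,i)
    return r
E
python3 - <<'E'
from knob import *
s=snapshot('top');r=knob(s,f='k0.png')
L=landmark_of('knob_mid','top');print([(atz(s,l['position'],.0255)*1000,l['score']) for l in L])
c=snapshot('scene')
L=landmark_of('knob_mid','scene');print([(atz(c,l['position'],.0255)*1000,l['score']) for l in L])
print([ (b['bbox'],b['score']) for b in trace('knob_mid','scene')])
for a in (90,85,95):
  kp=(.504,-.08,a)
  overlay(s,[(kp,box(-27,27,-20,20,45),(0,255,255)),(kp,box(-27,27,-20,20,0),(0,255,0))],r,10,f'ko{a}.png')
E
```

```text
score 0.85 [309.4, 250.0, 20.7, 16.2]
white mean [509.8638767  -67.95861471] dir 77.67261 68
mask@z48: mean [507.52765066 -73.33110834] ((508.05230712890625, -71.81204986572266), (52.04295349121094, 41.54585647583008), 80.68619537353516)
[(array([511.45826663, -85.55557195,  25.5       ]), 0.89)]
[(array([501.65286209, -72.24699172,  25.5       ]), 0.83)]
[]
```

View pics/ko90.png

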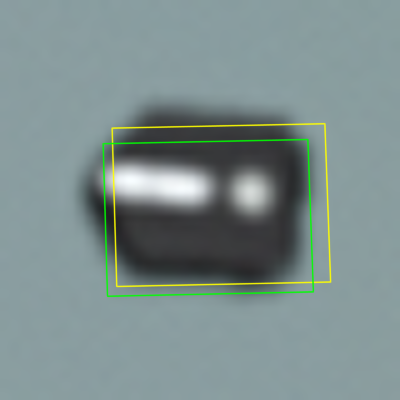

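Run:
```python
from h import *
s=snapshot('top');c=snapshot('scene')
r=(289,230,329,270)
kp=(.510,-.0735,82)
L=[(kp,box(-27,27,-20,20,45),(0,255,255)),(kp,box(-27,27,-20,20,0),(0,255,0)),(kp,[(0,0,.045),(.027,0,.045)],(0,0,255))]
overlay(s,L,r,10,'ko1.png')
overlay(c,L,(228,208,268,248),10,'ko2.png')
a=cv2.imread('pics/ko1.png');b=cv2.imread('pics/ko2.png');cv2.imwrite('pics/ko3.png',np.hstack([a,b]))
```

```text
(no output)
```

View pics/ko3.png

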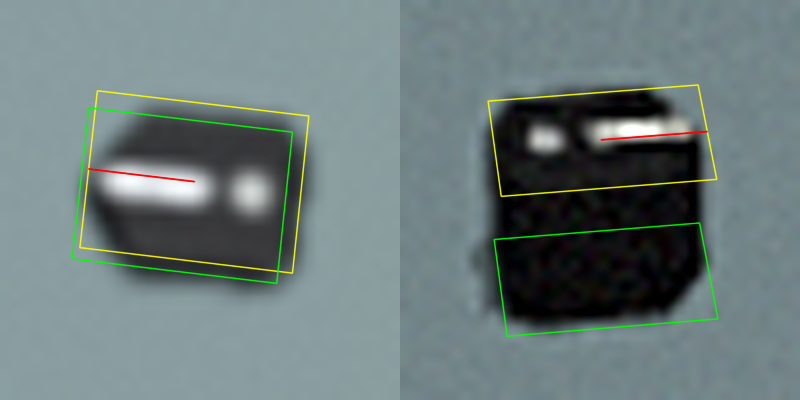

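```bash
cat > go.py <<'E'
from h import *
import sys
def plan(x,y,z,yaw):
    o=get_obs(); Rc=R.from_euler('xyz',o['orientation'],degrees=True); Rt=R.from_euler('xyz',[180,0,yaw],degrees=True)
    d=Rc.inv().apply(np.array([x,y,z])-o['tool_pos'])*1000; a=np.degrees((Rc.inv()*Rt).as_rotvec())
    print('d',np.round(d,1),'a',np.round(a,2),'| t',round(o['clock'],2),'pos',np.round(o['tool_pos']*1000,1),'rpy',np.round(o['orientation'],2),'F',np.round(o['force'],1),'M',np.round(o['moment'],2),'open',round(o['opening']*1000,1),'q',np.round(o['joint_pos'],1))
if __name__=='__main__': plan(*map(float,sys.argv[1:5]))
E
python3 go.py .508 -.0745 .12 -97.5
```

```text
d [-444.4  417.9  106.6] a [ -0.   -0.  -60.8] | t 2.7 pos [ 249.6 -627.1  226.6] rpy [-180.    -0.  -158.3] F [-0.9  0.7 -0.7] M [-0.02 -0.04  0.03] open 87.6 q [-51.8  20.5   0.7   0.  -70.1 -16.5]
```

```bash
R='' ; python3 -m inch '[{"dx":-444,"dy":418,"az":-60.8},{"dx":-444,"dy":418,"az":-60.8},{"dx":-444,"dy":418,"az":-60.8},{"dx":-444,"dy":418,"az":-60.8},{"dx":-444,"dy":418,"az":-60.8},{"dx":-444,"dy":418,"az":-60.8},{"dx":-444,"dy":418,"az":-60.8},{"dx":-444,"dy":418,"az":-60.8}]'; python3 go.py .508 -.0745 .12 -97.5
```

```text
d [-444.4  417.9  106.6] a [ -0.   -0.  -60.8] | t 2.7 pos [ 249.6 -627.1  226.6] rpy [-180.    -0.  -158.3] F [-0.9  0.7 -0.7] M [-0.02 -0.04  0.03] open 87.6 q [-51.8  20.5   0.7   0.  -70.1 -16.5]$[0]: bad value
```

```bash
python3 -m inch '[{"ax":0,"ay":0,"az":-60.8,"dx":-444,"dy":418,"dz":0,"fingers":85},{"ax":0,"ay":0,"az":-60.8,"dx":-444,"dy":418,"dz":0,"fingers":85},{"ax":0,"ay":0,"az":-60.8,"dx":-444,"dy":418,"dz":0,"fingers":85},{"ax":0,"ay":0,"az":-60.8,"dx":-444,"dy":418,"dz":0,"fingers":85},{"ax":0,"ay":0,"az":-60.8,"dx":-444,"dy":418,"dz":0,"fingers":85},{"ax":0,"ay":0,"az":-60.8,"dx":-444,"dy":418,"dz":0,"fingers":85},{"ax":0,"ay":0,"az":-60.8,"dx":-444,"dy":418,"dz":0,"fingers":85},{"ax":0,"ay":0,"az":-60.8,"dx":-444,"dy":418,"dz":0,"fingers":85}]'; python3 go.py .508 -.0745 .12 -97.5
```

```text
clock: 3.7
tool_pos: [0.4617, -0.1721, 0.2271]
orientation: [-179.9, 0.0, -97.5]
force: [0.6, 0.2, 1.0]
opening: 0.0851
d [-102.8  -33.   107.2] a [-0.07  0.    0.02] | t 3.7 pos [ 461.7 -172.1  227.1] rpy [-179.93    0.    -97.48] F [0.6 0.2 1. ] M [-0.04 -0.07 -0.01] open 85.1 q [  2.5   3.1 -21.7   0.  -65.1 -10. ]
```

```bash
python3 -m inch '[{"ax":0,"ay":0,"az":0,"dx":-103,"dy":-33,"dz":0,"fingers":85},{"ax":0,"ay":0,"az":0,"dx":-103,"dy":-33,"dz":60,"fingers":85},{"ax":0,"ay":0,"az":0,"dx":-103,"dy":-33,"dz":107,"fingers":85},{"ax":0,"ay":0,"az":0,"dx":-103,"dy":-33,"dz":107,"fingers":85},{"ax":0,"ay":0,"az":0,"dx":-103,"dy":-33,"dz":107,"fingers":85}]'
python3 - <<'E'
from go import *
s=snap('scene','s2.png');i=s['image'];print([(np.round(b['bbox'],1),b['score']) for b in search_frame('knob_mid','scene')])
cv2.imwrite('pics/s2c.png',cv2.resize(i[150:280,190:330,::-1],None,fx=4,fy=4,interpolation=cv2.INTER_CUBIC))
plan(.508,-.0745,.018,-97.5)
E
```

```text
clock: 4.32
tool_pos: [0.5083, -0.0767, 0.1214]
orientation: [-179.9, -0.0, -97.5]
force: [-0.2, 0.3, 0.2]
opening: 0.0847
[(array([247.5, 230.2,  21.4,  31.4]), 0.83)]
d [ -2.    1.4 104.1] a [-0.22  0.05 -0.02] | t 4.42 pos [508.7 -76.7 122.1] rpy [-1.7978e+02  5.0000e-02 -9.7520e+01] F [ 0.5 -0.6  0.5] M [ 0.06  0.14 -0.05] open 85.0 q [ 13.3  10.9 -27.8   0.  -51.1 -20.9]
```

View pics/s2c.png

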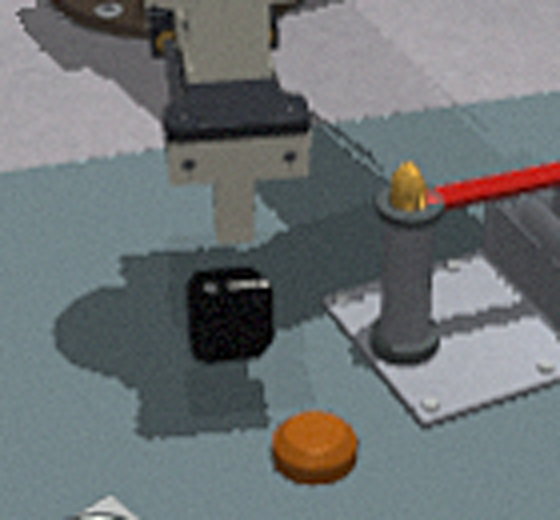

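```bash
python3 -m inch '[{"ax":0,"ay":0,"az":0,"dx":-2,"dy":1,"dz":40,"fingers":64},{"ax":0,"ay":0,"az":0,"dx":-2,"dy":1,"dz":80,"fingers":64},{"ax":0,"ay":0,"az":0,"dx":-2,"dy":1,"dz":107,"fingers":64},{"ax":0,"ay":0,"az":0,"dx":-2,"dy":1,"dz":107,"fingers":64},{"ax":0,"ay":0,"az":0,"dx":-2,"dy":1,"dz":107,"fingers":30},{"ax":0,"ay":0,"az":0,"dx":-2,"dy":1,"dz":107,"fingers":30},{"ax":0,"ay":0,"az":0,"dx":-2,"dy":1,"dz":107,"fingers":30},{"ax":0,"ay":0,"az":0,"dx":-2,"dy":1,"dz":107,"fingers":30}]'; python3 go.py .5 0 .2 -85.4
```

```text
clock: 5.42
tool_pos: [0.5074, -0.074, 0.0138]
orientation: [-179.9, 0.0, -97.5]
force: [-1.4, 0.8, 8.4]
opening: 0.0399
d [ -72.5   16.6 -186.2] a [-1.200e-01  1.000e-02 -1.206e+01] | t 5.42 pos [507.4 -74.   13.8] rpy [-1.7988e+02  2.0000e-02 -9.7460e+01] F [-1.4  0.8  8.4] M [ 0.17  0.54 -0.04] open 39.9 q [ 13.7  19.5 -34.3   0.  -36.1 -21.2]
```

```bash
python3 -m inch '[{"ax":0,"ay":0,"az":0,"dx":0,"dy":0,"dz":-50,"fingers":30},{"ax":0,"ay":0,"az":-6,"dx":-30,"dy":-20,"dz":-110,"fingers":30},{"ax":0,"ay":0,"az":-12.1,"dx":-50,"dy":-20,"dz":-170,"fingers":30},{"ax":0,"ay":0,"az":-12.1,"dx":-60,"dy":-20,"dz":-186,"fingers":30},{"ax":0,"ay":0,"az":-12.1,"dx":-60,"dy":-20,"dz":-186,"fingers":30},{"ax":0,"ay":0,"az":-12.1,"dx":-60,"dy":-20,"dz":-186,"fingers":30}]'
python3 - <<'E'
from go import *
plan(.55,.027,.2,-85.4)
o=get_obs()['tool_pos']
s=snap('scene','s3.png');t=snap('top','t3.png')
for n,q in(('scene',s),('top',t)): print([(np.round(b['bbox'],1),b['score']) for b in search_frame('knob_mid',n)])
kp=(o[0],o[1],94.6); b=(o[2]-.013)*1000
L=[(kp,box(-27,27,-20,20,b+45),(0,255,255)),(kp,box(-27,27,-20,20,b),(0,255,0)),(kp,[(0,0,(b+45)/1000),(.027,0,(b+45)/1000)],(0,0,255))]
for q,f in((s,'a.png'),(t,'b.png')):
    u=proj(q,[o[0],o[1],o[2]+.01]).astype(int); overlay(q,L,(u[0]-30,u[1]-30,u[0]+30,u[1]+30),7,f)
cv2.imwrite('pics/k4.png',np.hstack([cv2.imread('pics/a.png'),cv2.imread('pics/b.png')]))
E
```

```text
clock: 6.18
tool_pos: [0.5331, -0.0175, 0.1975]
orientation: [179.9, 0.0, -85.4]
force: [-0.6, -0.0, -1.6]
opening: 0.04
d [-43.  -20.4  -2.6] a [ 0.11  0.01 -0.01] | t 6.17 pos [533.1 -17.5 197.5] rpy [ 1.7989e+02  1.0000e-02 -8.5410e+01] F [-0.6 -0.  -1.6] M [0.04 0.16 0.  ] open 40.0 q [ 19.2   8.6 -19.5  -0.  -62.  -14.6]
[(array([266.4, 169.6,  12.9,  29.1]), 0.65)]
[]
```

View pics/k4.png

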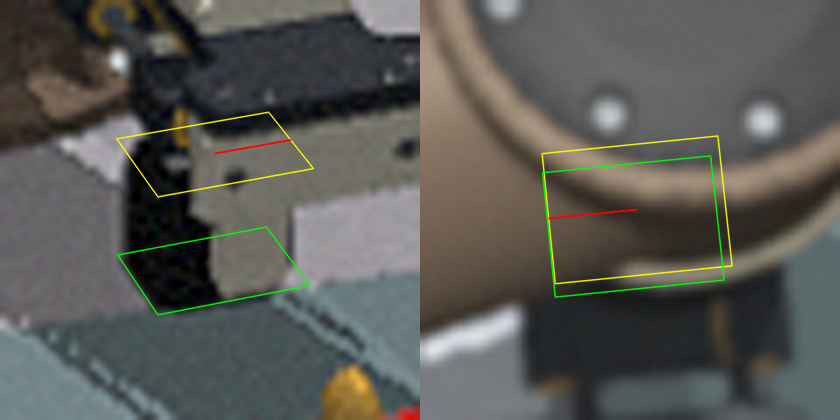

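```bash
python3 - <<'E'
from h import *
i=cv2.imread('pics/top1.png');t=snapshot('top');t['image']=i[:,:,::-1]
H=hsv(t);m=(H[...,0]>12)&(H[...,0]<32)&(H[...,1]>90)&(H[...,2]>90);k=np.zeros_like(m);k[218:242,255:282]=1
ys,xs=np.nonzero(m&k);print(len(xs),xs.min(),xs.max(),ys.min(),ys.max());
for z in(.13,.139,.148):print(atz(t,(xs.mean(),ys.mean()),z)*1000)
i=cv2.imread('pics/scene0.png');t=snapshot('scene');t['image']=i[:,:,::-1]
H=hsv(t);m=(H[...,0]>12)&(H[...,0]<32)&(H[...,1]>90)&(H[...,2]>70);k=np.zeros_like(m);k[185:206,282:300]=1
ys,xs=np.nonzero(m&k);print(len(xs),xs.min(),xs.max(),ys.min(),ys.max());print(atz(t,(xs.mean(),ys.mean()),.136)*1000)
for P in((.55,.027,.136),(.55,.027,.148)): print(proj(t,P))
E
python3 -m inch '[{"ax":0,"ay":0,"az":0,"dx":-43,"dy":-20,"dz":0,"fingers":30},{"ax":0,"ay":0,"az":0,"dx":-43,"dy":-20,"dz":20,"fingers":30},{"ax":0,"ay":0,"az":0,"dx":-43,"dy":-20,"dz":23,"fingers":30},{"ax":0,"ay":0,"az":0,"dx":-43,"dy":-20,"dz":23,"fingers":30}]';python3 go.py .5495 .027 .159 -85.4
```

```text
61 264 271 224 233
[551.2934232   26.43490538 130.        ]
[550.1794037   26.29018987 139.        ]
[549.0653842   26.14547437 148.        ]
87 288 296 190 202
[555.36597004  25.8149756  136.        ]
[291.45898105 195.31539693]
[291.62107702 191.15991192]
clock: 6.98
tool_pos: [0.5505, 0.0267, 0.1755]
orientation: [180.0, -0.0, -85.4]
force: [0.1, -0.5, -1.9]
opening: 0.04
d [-0.3  1.  16.5] a [ 0.05 -0.03 -0.01] | t 6.97 pos [550.5  26.7 175.5] rpy [ 1.7995e+02 -3.0000e-02 -8.5410e+01] F [ 0.1 -0.5 -1.9] M [-0.03  0.07 -0.01] open 40.0 q [ 23.2  11.3 -19.2   0.  -59.5 -18.6]
```

```bash
python3 -m inch '[{"ax":0,"ay":0,"az":0,"dx":0,"dy":0.5,"dz":8,"fingers":30},{"ax":0,"ay":0,"az":0,"dx":0,"dy":0.5,"dz":15,"fingers":30},{"ax":0,"ay":0,"az":0,"dx":0,"dy":0.5,"dz":19,"fingers":30},{"ax":0,"ay":0,"az":0,"dx":0,"dy":0.5,"dz":22,"fingers":30},{"ax":0,"ay":0,"az":0,"dx":0,"dy":0.5,"dz":24,"fingers":30}]';python3 go.py .5495 .027 .135 -85.4;  python3 -m inch '[{"ax":0,"ay":0,"az":0,"dx":0,"dy":0,"dz":2,"fingers":30},{"ax":0,"ay":0,"az":0,"dx":0,"dy":0,"dz":4,"fingers":30},{"ax":0,"ay":0,"az":0,"dx":0,"dy":0,"dz":4,"fingers":30}]';python3 go.py .5495 .027 .135 -85.4
```

```text
clock: 7.6
tool_pos: [0.5502, 0.0272, 0.1515]
orientation: [-180.0, 0.0, -85.4]
force: [0.1, 0.6, -1.0]
opening: 0.0398
d [ 0.1  0.7 16.5] a [-0.  0.  0.] | t 7.6 pos [550.2  27.2 151.5] rpy [-180.     0.   -85.4] F [ 0.1  0.6 -1. ] M [0.49 0.18 0.01] open 39.8 q [ 23.2  12.5 -21.1   0.  -56.4 -18.6]
clock: 7.98
tool_pos: [0.5505, 0.0278, 0.1476]
orientation: [-179.9, 0.0, -85.4]
force: [0.1, 5.5, -1.7]
opening: 0.0396
d [ 0.7  1.1 12.6] a [-0.05  0.05  0.01] | t 7.97 pos [550.5  27.8 147.6] rpy [-1.7995e+02  5.0000e-02 -8.5390e+01] F [ 0.1  5.5 -1.7] M [ 1.97 -0.18 -0.08] open 39.6 q [ 23.2  12.7 -21.4  -0.  -55.8 -18.6]
```

```bash
python3 -m inch '[{"ax":0,"ay":0,"az":0,"dx":-1.5,"dy":0,"dz":0,"fingers":30},{"ax":0,"ay":0,"az":0,"dx":-1.5,"dy":0,"dz":2,"fingers":30},{"ax":0,"ay":0,"az":0,"dx":-1.5,"dy":0,"dz":3,"fingers":30}]';python3 go.py .5495 .027 .135 -85.4
```

```text
clock: 8.35
tool_pos: [0.5497, 0.0283, 0.1442]
orientation: [180.0, -0.0, -85.4]
force: [-0.6, 0.3, -1.0]
opening: 0.0397
d [1.2 0.3 9.2] a [ 0.04 -0.03 -0.  ] | t 8.35 pos [549.7  28.3 144.2] rpy [ 1.7996e+02 -3.0000e-02 -8.5400e+01] F [-0.6  0.3 -1. ] M [ 0.02  0.05 -0.03] open 39.7 q [ 23.3  12.9 -21.6   0.  -55.5 -18.8]
```

```bash
python3 -m inch '[{"ax":0,"ay":0,"az":0,"dx":0,"dy":0,"dz":3,"fingers":30},{"ax":0,"ay":0,"az":0,"dx":0,"dy":0,"dz":6,"fingers":30},{"ax":0,"ay":0,"az":0,"dx":0,"dy":0,"dz":8,"fingers":30},{"ax":0,"ay":0,"az":0,"dx":0,"dy":0,"dz":8,"fingers":30}]';python3 go.py .5495 .027 .135 -85.4; python3 -m inch '[{"ax":0,"ay":0,"az":0,"dx":0,"dy":0,"dz":1,"fingers":30},{"ax":0,"ay":0,"az":0,"dx":0,"dy":0,"dz":2,"fingers":30},{"ax":0,"ay":0,"az":0,"dx":0,"dy":0,"dz":2,"fingers":30}]';python3 go.py .5495 .027 .135 -85.4
```

```text
clock: 8.85
tool_pos: [0.5499, 0.0286, 0.1363]
orientation: [180.0, -0.0, -85.4]
force: [-0.1, 0.2, -0.9]
opening: 0.0398
d [1.6 0.6 1.3] a [ 0.02 -0.01  0.01] | t 8.85 pos [549.9  28.6 136.3] rpy [ 1.7998e+02 -1.0000e-02 -8.5390e+01] F [-0.1  0.2 -0.9] M [-0.    0.09 -0.01] open 39.8 q [ 23.4  13.4 -22.2  -0.  -54.5 -18.8]
clock: 9.22
tool_pos: [0.5501, 0.0287, 0.1348]
orientation: [-180.0, 0.0, -85.4]
force: [-1.5, 0.5, 1.7]
opening: 0.0399
d [ 1.6  0.8 -0.2] a [-0.02  0.    0.01] | t 9.22 pos [550.1  28.7 134.8] rpy [-179.98    0.    -85.39] F [-1.5  0.5  1.7] M [0.06 0.46 0.04] open 39.9 q [ 23.4  13.5 -22.3   0.  -54.2 -18.8]
```

```bash
python3 -m inch '[{"ax":0,"ay":0,"az":0,"dx":0,"dy":0,"dz":1,"fingers":30},{"ax":0,"ay":0,"az":0,"dx":0,"dy":0,"dz":1,"fingers":30}]'; python3 go.py .5495 .027 .135 -115; python3 -m inch '[{"ax":0,"ay":0,"az":8,"dx":0,"dy":0,"dz":-0.5,"fingers":30},{"ax":0,"ay":0,"az":16,"dx":0,"dy":0,"dz":-0.5,"fingers":30},{"ax":0,"ay":0,"az":24,"dx":0,"dy":0,"dz":-0.5,"fingers":30},{"ax":0,"ay":0,"az":30,"dx":0,"dy":0,"dz":-0.5,"fingers":30},{"ax":0,"ay":0,"az":30,"dx":0,"dy":0,"dz":-0.5,"fingers":30}]';python3 go.py .5495 .027 .135 -115
```

```text
clock: 9.48
tool_pos: [0.5501, 0.0287, 0.1348]
orientation: [-180.0, -0.0, -85.4]
force: [-4.5, 0.0, 9.9]
opening: 0.0399
d [ 1.6  0.8 -0.2] a [-4.000e-02  1.000e-02  2.963e+01] | t 9.47 pos [550.1  28.7 134.8] rpy [-1.7996e+02 -1.0000e-02 -8.5370e+01] F [-4.5  0.   9.9] M [ 0.29  1.85 -0.02] open 39.9 q [ 23.4  13.5 -22.3   0.  -54.2 -18.8]
clock: 10.1
tool_pos: [0.5512, 0.0294, 0.1348]
orientation: [-179.9, 0.1, -115.3]
force: [1.3, 3.3, 3.6]
opening: 0.04
d [ 2.9  0.5 -0.2] a [-0.11  0.12 -0.33] | t 10.1 pos [551.2  29.4 134.8] rpy [-1.7989e+02  1.2000e-01 -1.1533e+02] F [1.3 3.3 3.6] M [ 1.31 -0.22  0.02] open 40.0 q [ 23.4  13.5 -22.3   0.  -54.1 -48.7]
```

```bash
python3 -m inch '[{"ax":0,"ay":0,"az":8,"dx":0,"dy":0,"dz":0,"fingers":30},{"ax":0,"ay":0,"az":16,"dx":0,"dy":0,"dz":0,"fingers":30},{"ax":0,"ay":0,"az":24,"dx":0,"dy":0,"dz":0,"fingers":30},{"ax":0,"ay":0,"az":32,"dx":0,"dy":0,"dz":0,"fingers":30},{"ax":0,"ay":0,"az":40,"dx":0,"dy":0,"dz":0,"fingers":30},{"ax":0,"ay":0,"az":45,"dx":0,"dy":0,"dz":0,"fingers":30},{"ax":0,"ay":0,"az":45,"dx":0,"dy":0,"dz":0,"fingers":30}]';python3 go.py .5495 .027 .135 -163
python3 - <<'E'
from h import *
s=snap('top','t4.png');i=s['image'];cv2.imwrite('pics/t4c.png',cv2.resize(i[120:300,140:320,::-1],None,fx=3,fy=3,interpolation=cv2.INTER_CUBIC))
s=snap('scene','s4.png')
E
```

```text
clock: 10.98
tool_pos: [0.5523, 0.029, 0.1349]
orientation: [-180.0, 0.2, -160.3]
force: [6.2, -0.1, -0.1]
opening: 0.0402
d [ 3.3 -1.  -0.1] a [-0.04  0.24  2.73] | t 10.97 pos [552.3  29.  134.9] rpy [-179.95    0.24 -160.27] F [ 6.2 -0.1 -0.1] M [ 0.25 -2.14 -0.01] open 40.2 q [ 23.3  13.5 -22.2   0.1 -54.  -93.7]
```

View pics/s4.png

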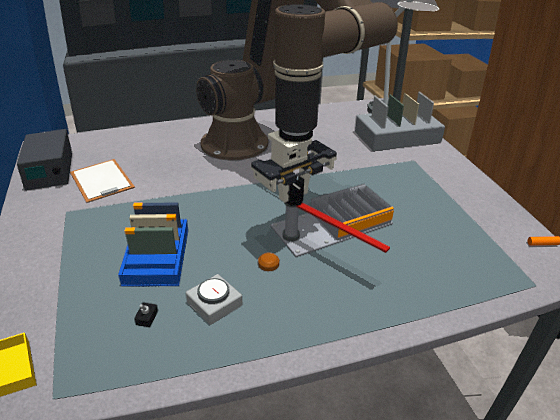

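View pics/t4c.png

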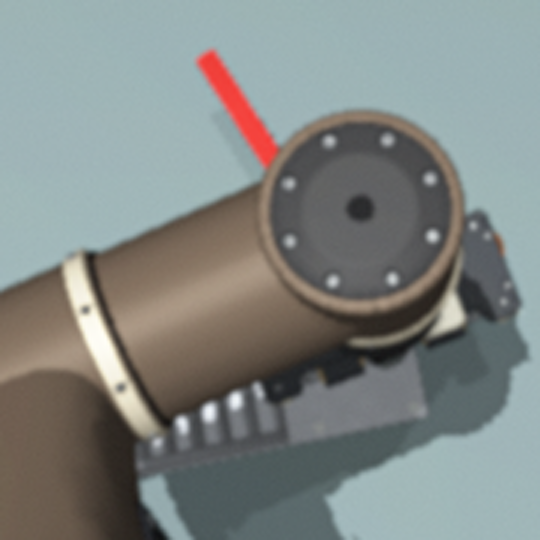

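```bash
python3 -m inch '[{"ax":0,"ay":0,"az":5,"dx":-1.3,"dy":0.2,"dz":0,"fingers":30},{"ax":0,"ay":0,"az":10,"dx":-1.3,"dy":0.4,"dz":0,"fingers":30},{"ax":0,"ay":0,"az":14,"dx":-1.3,"dy":0.4,"dz":0,"fingers":30},{"ax":0,"ay":0,"az":14,"dx":-1.3,"dy":0.4,"dz":0,"fingers":30}]';python3 go.py .5495 .027 .135 -175
cat > bar.py <<'E'
from h import *
def bar(s):
    H=hsv(s);h,S,V=H[...,0],H[...,1],H[...,2]
    red=(((h<5)|(h>174))&(S>180)&(V>120)).astype(np.uint8); red[:,:140]=0;red[:,330:]=0;red[300:]=0
    n,l,st,c=cv2.connectedComponentsWithStats(red); i=1+np.argmax(st[1:,4]); ys,xs=np.nonzero(l==i)
    P=np.array([atz(s,(x,y),.124)[:2] for x,y in zip(xs,ys)],np.float32)*1000
    vx,vy,x0,y0=cv2.fitLine(P,cv2.DIST_L2,0,.01,.01).ravel(); d=np.array([vx,vy]);
    ax=np.array([550,27.]);  
    if d@(P.mean(0)-ax)<0:d=-d
    r=(P-ax)@d; print('bar dir',np.degrees(np.arctan2(d[1],d[0])),'n',len(P),'tip r',r.max(),'axis off',np.cross(d,ax-P.mean(0)),'far-centroid dir',np.degrees(np.arctan2(*(P[r>r.max()-60].mean(0)-ax)[::-1])))
E
python3 - <<'E'
from bar import *
bar(snap('top','t5.png'))
E
```

```text
clock: 11.58
tool_pos: [0.5526, 0.0288, 0.1348]
orientation: [-179.9, 0.1, -174.3]
force: [4.3, -3.4, 1.8]
opening: 0.0399
d [ 3.3 -1.5 -0.2] a [-0.06  0.15  0.73] | t 11.57 pos [552.6  28.8 134.8] rpy [-1.7994e+02  1.5000e-01 -1.7427e+02] F [ 4.3 -3.4  1.8] M [-1.37 -1.65 -0.02] open 39.9 q [ 2.330e+01  1.360e+01 -2.220e+01  1.000e-01 -5.410e+01 -1.077e+02]
bar dir 18.998865 n 168 tip r 266.4850585674985 axis off 0.8587742138997783 far-centroid dir 18.798702688330557
```

```bash
python3 -m inch '[{"ax":0,"ay":0,"az":2,"dx":-0.5,"dy":-0.5,"dz":0,"fingers":30},{"ax":0,"ay":0,"az":4,"dx":-0.5,"dy":-0.5,"dz":0,"fingers":30},{"ax":0,"ay":0,"az":4,"dx":-0.5,"dy":-0.5,"dz":0,"fingers":30}]';python3 go.py .5495 .027 .135 -175;  python3 - <<'E'
from bar import *
bar(snap('top','t6.png'))
E
python3 -m inch '[{"ax":0,"ay":0,"az":2,"dx":0,"dy":0,"dz":0,"fingers":30},{"ax":0,"ay":0,"az":4,"dx":0,"dy":0,"dz":0,"fingers":30},{"ax":0,"ay":0,"az":4,"dx":0,"dy":0,"dz":0,"fingers":30}]';python3 go.py .5495 .027 .135 -175;  python3 - <<'E'
from bar import *
bar(snap('top','t7.png'))
E
```

```text
clock: 12.0
tool_pos: [0.553, 0.0285, 0.1348]
orientation: [-180.0, 0.1, -178.4]
force: [4.8, -4.4, 2.9]
opening: 0.04
d [ 3.6 -1.4 -0.2] a [-0.05  0.14 -3.37] | t 12.0 pos [553.   28.5 134.8] rpy [-1.7995e+02  1.4000e-01 -1.7837e+02] F [ 4.8 -4.4  2.9] M [-1.69 -1.9   0.19] open 40.0 q [ 2.330e+01  1.370e+01 -2.210e+01  1.000e-01 -5.410e+01 -1.117e+02]
bar dir 18.269209 n 160 tip r 266.40060085404366 axis off 1.7731455709940747 far-centroid dir 17.834542504690162
clock: 12.42
tool_pos: [0.5532, 0.0283, 0.1348]
orientation: [-179.9, 0.2, 177.7]
force: [6.3, -6.1, 1.9]
opening: 0.04
d [ 3.6 -1.4 -0.2] a [-0.08  0.15 -7.33] | t 12.43 pos [553.2  28.3 134.8] rpy [-1.7993e+02  1.5000e-01  1.7767e+02] F [ 6.3 -6.1  1.9] M [-2.24 -2.26  0.49] open 40.0 q [  23.3   13.7  -22.1    0.2  -54.1 -115.7]
bar dir 18.399218 n 158 tip r 266.3990245270061 axis off 2.328806197967424 far-centroid dir 17.83441129920441
```

```bash
python3 -m inch '[{"ax":0,"ay":0,"az":-4,"dx":0,"dy":0,"dz":0,"fingers":30},{"ax":0,"ay":0,"az":-5,"dx":0,"dy":0,"dz":0,"fingers":70},{"ax":0,"ay":0,"az":-5,"dx":0,"dy":0,"dz":0,"fingers":70},{"ax":0,"ay":0,"az":-5,"dx":0,"dy":0,"dz":0,"fingers":70},{"ax":0,"ay":0,"az":-5,"dx":0,"dy":0,"dz":-30,"fingers":70},{"ax":0,"ay":0,"az":-5,"dx":0,"dy":0,"dz":-60,"fingers":70},{"ax":0,"ay":0,"az":-5,"dx":0,"dy":0,"dz":-90,"fingers":70}]';python3 go.py .5545 -.316 .23 -104
```

```text
clock: 13.35
tool_pos: [0.5513, 0.0291, 0.2247]
orientation: [180.0, -0.0, -177.4]
force: [0.5, -0.9, -0.1]
opening: 0.0697
d [  12.3 -344.9   -5.3] a [ 3.000e-02 -4.000e-02 -7.342e+01] | t 13.35 pos [551.3  29.1 224.7] rpy [ 1.8000e+02 -5.0000e-02 -1.7742e+02] F [ 0.5 -0.9 -0.1] M [-0.03 -0.08  0.05] open 69.7 q [  23.3    9.1  -15.1   -0.   -65.8 -110.8]
```

```bash
python3 -m inch '[{"ax":0,"ay":0,"az":-73.4,"dx":12.3,"dy":-345,"dz":-5,"fingers":34},{"ax":0,"ay":0,"az":-73.4,"dx":12.3,"dy":-345,"dz":-5,"fingers":34},{"ax":0,"ay":0,"az":-73.4,"dx":12.3,"dy":-345,"dz":-5,"fingers":34},{"ax":0,"ay":0,"az":-73.4,"dx":12.3,"dy":-345,"dz":-5,"fingers":34},{"ax":0,"ay":0,"az":-73.4,"dx":12.3,"dy":-345,"dz":-5,"fingers":34},{"ax":0,"ay":0,"az":-73.4,"dx":12.3,"dy":-345,"dz":-5,"fingers":34},{"ax":0,"ay":0,"az":-73.4,"dx":12.3,"dy":-345,"dz":-5,"fingers":34},{"ax":0,"ay":0,"az":-73.4,"dx":12.3,"dy":-345,"dz":-5,"fingers":34}]';python3 go.py .5545 -.316 .12 -104;  python3 - <<'E'
from bar import *
s=snap('top','t8.png');bar(s)
i=s['image'];cv2.imwrite('pics/t8c.png',cv2.resize(i[110:300,130:330,::-1],None,fx=3.5,fy=3.5,interpolation=cv2.INTER_CUBIC))
s=snap('scene','s8.png')
E
```

```text
clock: 14.35
tool_pos: [0.5544, -0.3172, 0.2282]
orientation: [179.9, 0.0, -103.9]
force: [0.4, 0.1, -0.1]
opening: 0.0339
d [-1.100e+00  1.000e-01  1.082e+02] a [0.09 0.02 0.07] | t 14.35 pos [ 554.4 -317.2  228.2] rpy [ 1.7991e+02  2.0000e-02 -1.0393e+02] F [ 0.4  0.1 -0.1] M [0.03 0.09 0.03] open 33.9 q [-12.3  17.2  -4.   -0.  -68.9  -1.6]
bar dir 18.039984 n 481 tip r 266.40002929692764 axis off -0.42290701054616875 far-centroid dir 18.175458297284443
```

View pics/t8c.png

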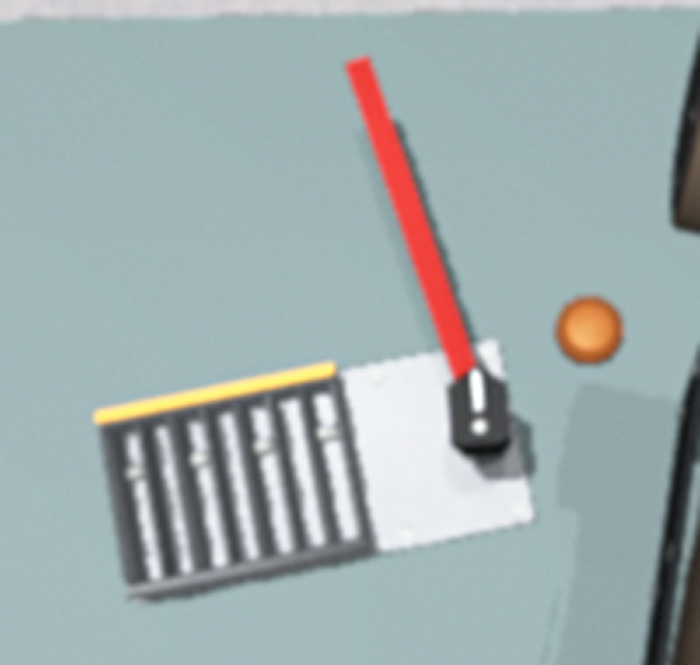

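View pics/s8.png

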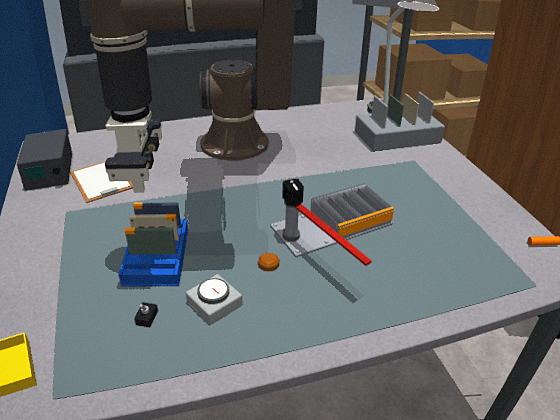

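Run:
```python
from h import *
from scipy.optimize import least_squares
t=snapshot('top');img=cv2.imread('pics/t8.png')[:,:,::-1];t['image']=img
t['image']=img
H=hsv(t);m=(H[...,0]>15)&(H[...,0]<28)&(H[...,1]>120)&(H[...,2]>150);k=np.zeros_like(m);k[205:240,150:235]=1
ys,xs=np.nonzero(m&k);P=np.array([atz(t,(x,y),.057)[:2] for x,y in zip(xs,ys)],np.float32)*1000
vx,vy,x0,y0=cv2.fitLine(P,cv2.DIST_L2,0,.01,.01).ravel();print('stripe yaw',np.degrees(np.arctan2(vy,vx))%180-90,len(P))
d=np.array([vx,vy]);print((P@d).min(),(P@d).max())
k=np.array([(135,468),(200,456),(265,444),(330,431)])/3.5+[130,110]-.5+.5/3.5
for y,u in zip((72,24,-24,-72),k):
    print(y,atz(t,u,.025)[:2]*1000,T((.518,.208,10.),(.025,y/1000,.022)))
for rk,n in(((.518,.208,10.),'r1.png'),((.518,.209,10.8),'r2.png')):
    L=[(rk,box(-70,70,-205,97,0),(0,255,255))]
    for y in(-72,-24,24,72): L+= [(rk,box(-57,57,y-8,y+8,8),(0,255,0)),(rk,box(20,30,y-8,y+8,22),(255,0,0))]
    L.append((rk,box(-70,70,-96,96,54),(255,0,255)))
    overlay(t,L,(150,195,290,290),5,n)
```

```text
stripe yaw 10.176353 131
-200.0833 -30.155838
72 [530.32437978 285.67751143] [np.float64(0.5301175250332862), np.float64(0.2832473626585522), 0.024999999999999998]
24 [538.24575753 237.75971302] [np.float64(0.5384526375612989), np.float64(0.23597659051396624), 0.024999999999999998]
-24 [546.18124051 189.74387087] [np.float64(0.5467877500893116), np.float64(0.18870581836938027), 0.024999999999999998]
-72 [554.87731618 141.62048407] [np.float64(0.5551228626173242), np.float64(0.1414350462247943), 0.024999999999999998]
```

View pics/r1.png

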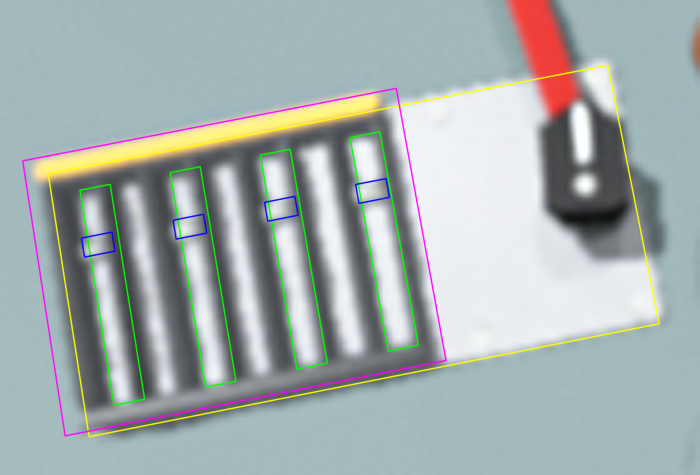

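View pics/r2.png

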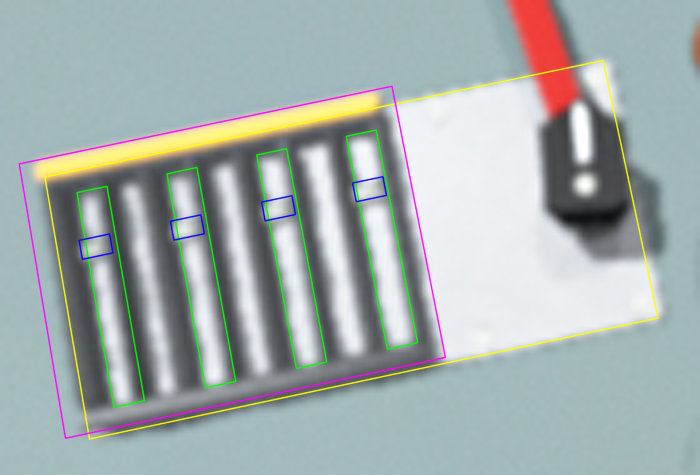

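```bash
python3 -m inch '[{"ax":0,"ay":0,"az":0,"dx":-1,"dy":0,"dz":50,"fingers":34},{"ax":0,"ay":0,"az":0,"dx":-1,"dy":0,"dz":100,"fingers":34},{"ax":0,"ay":0,"az":0,"dx":-1,"dy":0,"dz":108,"fingers":34},{"ax":0,"ay":0,"az":0,"dx":-1,"dy":0,"dz":108,"fingers":34}]';python3 go.py .5545 -.316 .071 -104;  python3 - <<'E'
from bar import *
s=snap('scene','s9.png');i=s['image'];cv2.imwrite('pics/s9c.png',cv2.resize(i[150:300,90:240,::-1],None,fx=4,fy=4,interpolation=cv2.INTER_CUBIC))
E
```

```text
clock: 15.0
tool_pos: [0.5559, -0.3153, 0.1219]
orientation: [-180.0, -0.0, -104.0]
force: [-0.4, 0.8, 1.8]
opening: 0.0339
d [ 1.   1.2 50.9] a [-0.01 -0.04  0.01] | t 15.0 pos [ 555.9 -315.3  121.9] rpy [-1.7999e+02 -4.0000e-02 -1.0399e+02] F [-0.4  0.8  1.8] M [ 0.01  0.07 -0.  ] open 33.9 q [-12.1  21.8 -11.9   0.  -56.3  -1.9]
```

View pics/s9c.png

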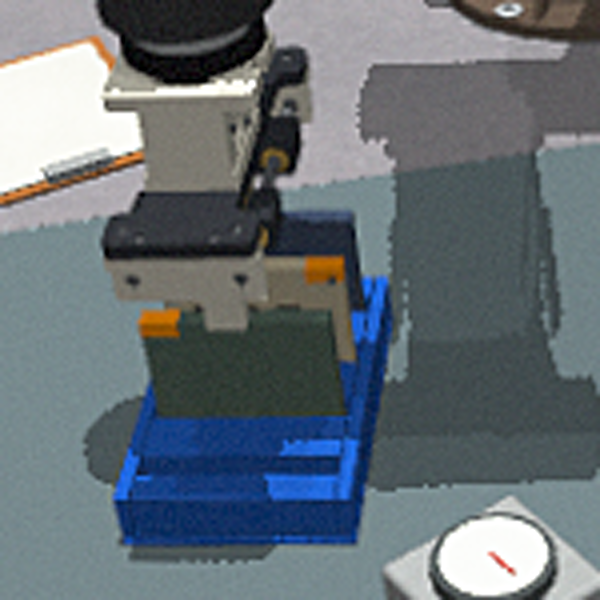

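```bash
python3 -m inch '[{"ax":0,"ay":0,"az":0,"dx":0.5,"dy":0.7,"dz":25,"fingers":34},{"ax":0,"ay":0,"az":0,"dx":0.5,"dy":0.7,"dz":51,"fingers":34},{"ax":0,"ay":0,"az":0,"dx":0.5,"dy":0.7,"dz":51,"fingers":34},{"ax":0,"ay":0,"az":0,"dx":0.5,"dy":0.7,"dz":51,"fingers":5},{"ax":0,"ay":0,"az":0,"dx":0.5,"dy":0.7,"dz":51,"fingers":5},{"ax":0,"ay":0,"az":0,"dx":0.5,"dy":0.7,"dz":51,"fingers":5},{"ax":0,"ay":0,"az":0,"dx":0.5,"dy":0.7,"dz":51,"fingers":5}]';python3 go.py .5545 -.316 .071 -104;python3 -m inch '[{"ax":0,"ay":0,"az":0,"dx":0,"dy":0,"dz":-50,"fingers":5},{"ax":0,"ay":0,"az":0,"dx":0,"dy":0,"dz":-100,"fingers":5},{"ax":0,"ay":0,"az":0,"dx":0,"dy":0,"dz":-150,"fingers":5},{"ax":0,"ay":0,"az":0,"dx":0,"dy":0,"dz":-190,"fingers":5},{"ax":0,"ay":0,"az":0,"dx":0,"dy":0,"dz":-190,"fingers":5},{"ax":0,"ay":0,"az":0,"dx":0,"dy":0,"dz":-190,"fingers":5}]';python3 go.py .518 .208 .26 10
```

```text
clock: 15.92
tool_pos: [0.5553, -0.3158, 0.0713]
orientation: [-179.9, -0.0, -104.0]
force: [-0.1, 1.8, 5.1]
opening: 0.0119
d [0.4 0.7 0.3] a [-0.11 -0.02  0.03] | t 15.93 pos [ 555.3 -315.8   71.3] rpy [-1.7989e+02 -2.0000e-02 -1.0397e+02] F [-0.1  1.8  5.1] M [0.53 0.23 0.01] open 11.9 q [-12.1  24.7 -14.9   0.  -50.2  -1.9]
clock: 16.68
tool_pos: [0.5538, -0.315, 0.2589]
orientation: [179.9, 0.1, -104.0]
force: [0.8, 0.4, -2.2]
opening: 0.012
d [-4.988e+02  1.614e+02 -4.000e-01] a [ 1.0000e-02  1.2000e-01 -1.1402e+02] | t 16.68 pos [ 553.8 -315.   258.9] rpy [ 1.7991e+02  5.0000e-02 -1.0402e+02] F [ 0.8  0.4 -2.2] M [0.01 0.15 0.03] open 12.0 q [-12.1  16.1  -1.5  -0.1 -72.5  -1.9]
```

```bash
python3 -m inch '[{"ax":0,"ay":0,"az":-80,"dx":-350,"dy":113,"dz":-5,"fingers":5},{"ax":0,"ay":0,"az":-80,"dx":-350,"dy":113,"dz":-5,"fingers":5},{"ax":0,"ay":0,"az":-80,"dx":-350,"dy":113,"dz":-5,"fingers":5},{"ax":0,"ay":0,"az":-80,"dx":-350,"dy":113,"dz":-5,"fingers":5},{"ax":0,"ay":0,"az":-80,"dx":-350,"dy":113,"dz":-5,"fingers":5},{"ax":0,"ay":0,"az":-80,"dx":-350,"dy":113,"dz":-5,"fingers":5},{"ax":0,"ay":0,"az":-80,"dx":-350,"dy":113,"dz":-5,"fingers":5},{"ax":0,"ay":0,"az":-80,"dx":-350,"dy":113,"dz":-5,"fingers":5}]';python3 go.py .5055 .2794 .26 10
```

```text
clock: 17.68
tool_pos: [0.5284, 0.0523, 0.263]
orientation: [179.9, 0.2, -23.6]
force: [-0.1, -0.1, -2.3]
opening: 0.012
d [-112.  -198.9    2.9] a [  0.09   0.19 -33.64] | t 17.68 pos [528.4  52.3 263. ] rpy [ 1.7986e+02  1.6000e-01 -2.3640e+01] F [-0.1 -0.1 -2.3] M [-0.11  0.08 -0.  ] open 12.0 q [ 26.8   5.7 -14.   -0.  -70.5  39.6]
```

```bash
python3 -m inch '[{"ax":0,"ay":0,"az":-33.6,"dx":-112,"dy":-199,"dz":3,"fingers":5},{"ax":0,"ay":0,"az":-33.6,"dx":-112,"dy":-199,"dz":3,"fingers":5},{"ax":0,"ay":0,"az":-33.6,"dx":-112,"dy":-199,"dz":3,"fingers":5},{"ax":0,"ay":0,"az":-33.6,"dx":-112,"dy":-199,"dz":3,"fingers":5},{"ax":0,"ay":0,"az":-33.6,"dx":-112,"dy":-199,"dz":40,"fingers":5},{"ax":0,"ay":0,"az":-33.6,"dx":-112,"dy":-199,"dz":80,"fingers":5},{"ax":0,"ay":0,"az":-33.6,"dx":-112,"dy":-199,"dz":103,"fingers":5},{"ax":0,"ay":0,"az":-33.6,"dx":-112,"dy":-199,"dz":103,"fingers":5}]';python3 go.py .5055 .2794 .13 10;cat > chk.py <<'E'
from go import *
def chk(slot,off=0,zo=.062):
    # overlay plate as carried (off = plate centre offset along plate x from TCP, mm; tool yaw given or +180)
    o=get_obs();x,y,z=o['tool_pos'];p=(x,y,10.); b=(z-zo-.003)*1000
    rk=(.518,.2085,10.)
    for cam in('scene','top'):
        s=snap(cam,f'c_{cam}.png')
        L=[(p,box(-55+off,55+off,-6,6,b),(0,255,0)),(p,box(-55+off,55+off,-6,6,b+100),(0,255,255)),(p,box(33+off,55+off,-6,6,b+100),(255,0,255)),(rk,box(-57,57,(slot-2.5)*48-8,(slot-2.5)*48+8,54),(255,255,0))]
        u=proj(s,[x,y,z-.01]).astype(int); overlay(s,L,(u[0]-38,u[1]-30,u[0]+38,u[1]+40),7,f'c_{cam}o.png')
    cv2.imwrite('pics/chk.png',cv2.imread('pics/c_sceneo.png'))
E
python3 -c "
from chk import *
chk(4)"
```

```text
clock: 18.68
tool_pos: [0.5063, 0.2772, 0.1586]
orientation: [179.8, 0.3, 9.6]
force: [0.7, 0.4, -1.4]
opening: 0.0119
d [-0.2 -2.4 28.6] a [ 0.23  0.34 -0.41] | t 18.68 pos [506.3 277.2 158.6] rpy [179.77   0.34   9.59] F [ 0.7  0.4 -1.4] M [-0.12  0.11 -0.03] open 11.9 q [ 48.1  14.7 -17.   -0.  -58.7  51.5]
```

View pics/c_sceneo.png

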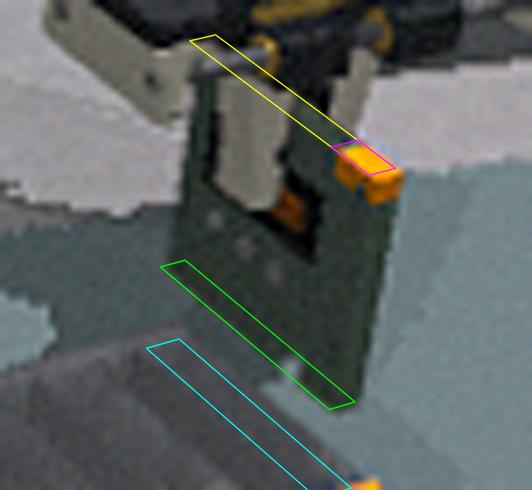

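View pics/c_topo.png

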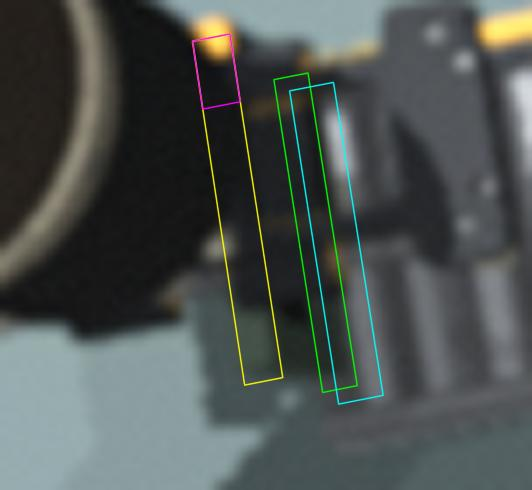

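```bash
python3 -c "
from chk import *
chk(4)
plan(.5055,.2794,.13,10)"
```

```text
d [-3.1 -0.8 33. ] a [-0.03 -0.07 -0.39] | t 18.88 pos [508.6 279.1 163. ] rpy [-1.7997e+02 -7.0000e-02  9.6100e+00] F [ 0.3 -0.4 -1.4] M [-0.09  0.1   0.01] open 11.8 q [ 48.1  14.5 -16.7   0.  -58.7  51.5]
```

View pics/c_sceneo.png

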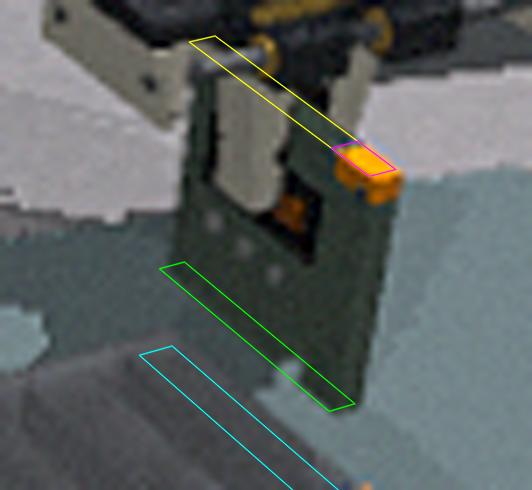

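View pics/c_topo.png

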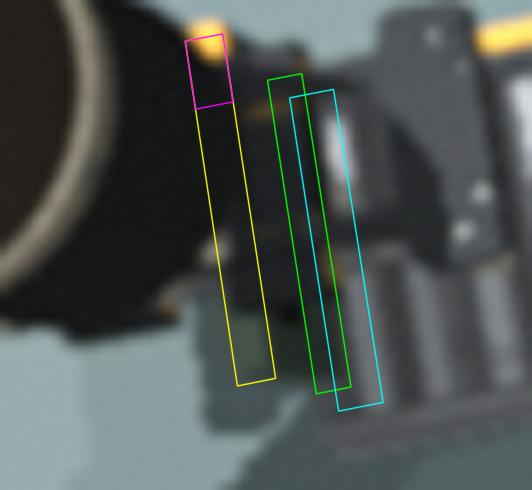

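Run:
```python
from go import *
o=get_obs();x,y,z=o['tool_pos'];p=(x,y,o['orientation'][2]);zt=z+.038
for cam in('top','scene'):
    s=snapshot(cam);H=hsv(s);m=(H[...,0]>8)&(H[...,0]<28)&(H[...,1]>120)&(H[...,2]>110)
    e=proj(s,T(p,(.044,0,zt-.003)));m2=np.zeros_like(m);a,b=e.astype(int);m2[b-12:b+8,a-8:a+9]=1
    ys,xs=np.nonzero(m&m2)
    P=np.array([atz(s,(u,v),zt)[:2] for u,v in zip(xs,ys)]);a=np.radians(p[2]);Q=(P-[x,y])@np.array([[np.cos(a),-np.sin(a)],[np.sin(a),np.cos(a)]])*1000
    print(cam,len(Q),'along',Q[:,0].min(),np.percentile(Q[:,0],[50,90]),Q[:,0].max(),'across',Q[:,1].min(),np.median(Q[:,1]),Q[:,1].max())
```

```text
top 23 along 46.31931206766004 [51.96928404 55.89174897] 56.801213169798196 across -7.587756180008758 -2.6112412188608607 3.2780795338771878
scene 50 along 35.615433783218464 [52.99038003 65.91574035] 69.82243435658383 across -16.641875889108075 -3.1705141217897657 7.400455817616105
```

```bash
python3 go.py .5033 .2817 .13 10; python3 -m inch '[{"ax":0,"ay":0,"az":-0.4,"dx":-5,"dy":-3,"dz":10,"fingers":5},{"ax":0,"ay":0,"az":-0.4,"dx":-5,"dy":-3,"dz":25,"fingers":5},{"ax":0,"ay":0,"az":-0.4,"dx":-5,"dy":-3,"dz":33,"fingers":5},{"ax":0,"ay":0,"az":-0.4,"dx":-5,"dy":-3,"dz":33,"fingers":5}]';python3 go.py .5033 .2817 .1 10
```

```text
d [-4.8 -3.4 33.2] a [-0.06 -0.09 -0.4 ] | t 18.98 pos [508.5 279.1 163.2] rpy [-1.7994e+02 -9.0000e-02  9.6000e+00] F [-0.4  1.2 -2.5] M [-0.08  0.12 -0.02] open 12.2 q [ 48.1  14.5 -16.7   0.  -58.7  51.5]
clock: 19.48
tool_pos: [0.5023, 0.2804, 0.1279]
orientation: [179.9, 0.1, 10.0]
force: [0.5, -0.6, -1.5]
opening: 0.012
d [ 1.3 -1.1 27.9] a [0.07 0.1  0.01] | t 19.48 pos [502.3 280.4 127.9] rpy [1.7993e+02 1.0000e-01 1.0010e+01] F [ 0.5 -0.6 -1.5] M [-0.1   0.1  -0.02] open 12.0 q [ 48.7  16.1 -19.6  -0.  -54.4  51.4]
```

```bash
python3 -m inch '[{"ax":0,"ay":0,"az":0,"dx":1,"dy":-1,"dz":5,"fingers":5},{"ax":0,"ay":0,"az":0,"dx":1,"dy":-1,"dz":10,"fingers":5},{"ax":0,"ay":0,"az":0,"dx":1,"dy":-1,"dz":15,"fingers":5},{"ax":0,"ay":0,"az":0,"dx":1,"dy":-1,"dz":20,"fingers":5},{"ax":0,"ay":0,"az":0,"dx":1,"dy":-1,"dz":24,"fingers":5},{"ax":0,"ay":0,"az":0,"dx":1,"dy":-1,"dz":24,"fingers":5}]';python3 go.py .5033 .2817 .0733 10
```

```text
clock: 20.23
tool_pos: [0.5024, 0.2809, 0.1042]
orientation: [179.9, 0.1, 10.0]
force: [-2.4, -2.8, -2.6]
opening: 0.012
d [ 1.1 -0.7 30.9] a [ 0.1   0.14 -0.01] | t 20.23 pos [502.4 280.9 104.2] rpy [1.799e+02 1.400e-01 9.990e+00] F [-2.4 -2.8 -2.6] M [-1.29  1.12  0.1 ] open 12.0 q [ 48.7  17.6 -21.1  -0.  -51.5  51.3]
```

```bash
python3 -m inch '[{"ax":0,"ay":0,"az":0,"dx":-1.5,"dy":1,"dz":3,"fingers":5},{"ax":0,"ay":0,"az":0,"dx":-1.5,"dy":1,"dz":8,"fingers":5},{"ax":0,"ay":0,"az":0,"dx":-1.5,"dy":1,"dz":13,"fingers":5},{"ax":0,"ay":0,"az":0,"dx":-1.5,"dy":1,"dz":13,"fingers":5}]';python3 go.py .5033 .2817 .0733 10
```

```text
clock: 20.72
tool_pos: [0.5022, 0.2807, 0.0914]
orientation: [180.0, 0.0, 10.0]
force: [-1.3, -2.1, -4.3]
opening: 0.0116
d [ 1.3 -0.8 18.1] a [0.02 0.02 0.  ] | t 20.73 pos [502.2 280.7  91.4] rpy [1.7998e+02 2.0000e-02 1.0000e+01] F [-1.3 -2.1 -4.3] M [-0.93  0.26  0.11] open 11.6 q [ 48.7  18.4 -22.   -0.  -49.6  51.3]
```

```bash
python3 -m inch '[{"ax":0,"ay":0,"az":0,"dx":-0.5,"dy":0.5,"dz":3,"fingers":5},{"ax":0,"ay":0,"az":0,"dx":-0.5,"dy":0.5,"dz":6,"fingers":5},{"ax":0,"ay":0,"az":0,"dx":-0.5,"dy":0.5,"dz":9,"fingers":5},{"ax":0,"ay":0,"az":0,"dx":-0.5,"dy":0.5,"dz":9,"fingers":5}]';python3 go.py .5033 .2817 .0733 10
```

```text
clock: 21.22
tool_pos: [0.5019, 0.2805, 0.0828]
orientation: [-180.0, -0.0, 10.0]
force: [-0.5, -0.5, -2.2]
opening: 0.0118
d [ 1.6 -1.   9.5] a [-0.02 -0.01 -0.  ] | t 21.23 pos [501.9 280.5  82.8] rpy [-1.7998e+02 -1.0000e-02  1.0000e+01] F [-0.5 -0.5 -2.2] M [-0.2   0.14  0.02] open 11.8 q [ 48.7  18.9 -22.6  -0.  -48.5  51.3]
```

Past the key (z 82.8 is below the 87 blocked height). I'll push it home.

```bash
python3 -m inch '[{"ax":0,"ay":0,"az":0,"dx":0,"dy":0,"dz":4,"fingers":5},{"ax":0,"ay":0,"az":0,"dx":0,"dy":0,"dz":8,"fingers":5},{"ax":0,"ay":0,"az":0,"dx":0,"dy":0,"dz":10.5,"fingers":5},{"ax":0,"ay":0,"az":0,"dx":0,"dy":0,"dz":10.5,"fingers":5}]';python3 go.py .5033 .2817 .0733 10
```

```text
clock: 21.72
tool_pos: [0.5018, 0.2803, 0.0733]
orientation: [-180.0, -0.0, 10.0]
force: [-3.4, -0.9, 6.6]
opening: 0.012
d [ 1.7 -1.1  0. ] a [-0.   -0.02  0.03] | t 21.73 pos [501.8 280.3  73.3] rpy [-1.800e+02 -2.000e-02  1.003e+01] F [-3.4 -0.9  6.6] M [-0.51  1.38  0.02] open 12.0 q [ 48.7  19.5 -23.2   0.  -47.3  51.3]
```

```bash
python3 -m inch '[{"ax":0,"ay":0,"az":0,"dx":0,"dy":0,"dz":0,"fingers":30},{"ax":0,"ay":0,"az":0,"dx":0,"dy":0,"dz":0,"fingers":30},{"ax":0,"ay":0,"az":0,"dx":0,"dy":0,"dz":-30,"fingers":30},{"ax":0,"ay":0,"az":0,"dx":0,"dy":0,"dz":-80,"fingers":32},{"ax":0,"ay":0,"az":0,"dx":0,"dy":0,"dz":-140,"fingers":34},{"ax":0,"ay":0,"az":0,"dx":0,"dy":0,"dz":-160,"fingers":34}]';python3 go.py .4572 -.2931 .23 -104
```

```text
clock: 22.48
tool_pos: [0.5033, 0.2813, 0.2369]
orientation: [-179.8, -0.3, 10.0]
force: [-0.4, -1.0, -0.2]
opening: 0.0338
d [-145.4  557.6    4.3] a [-4.4000e-01 -2.0000e-02  1.1402e+02] | t 22.48 pos [503.3 281.3 236.9] rpy [-179.81   -0.32   10.02] F [-0.4 -1.  -0.2] M [-0.13  0.14  0.01] open 33.8 q [ 48.7  10.7 -11.5   0.1 -67.4  51.3]
```

```bash
python3 -m inch '[{"ax":0,"ay":0,"az":114,"dx":-145,"dy":558,"dz":4,"fingers":34},{"ax":0,"ay":0,"az":114,"dx":-145,"dy":558,"dz":4,"fingers":34},{"ax":0,"ay":0,"az":114,"dx":-145,"dy":558,"dz":4,"fingers":34},{"ax":0,"ay":0,"az":114,"dx":-145,"dy":558,"dz":4,"fingers":34},{"ax":0,"ay":0,"az":114,"dx":-145,"dy":558,"dz":4,"fingers":34},{"ax":0,"ay":0,"az":114,"dx":-145,"dy":558,"dz":4,"fingers":34},{"ax":0,"ay":0,"az":114,"dx":-145,"dy":558,"dz":4,"fingers":34},{"ax":0,"ay":0,"az":114,"dx":-145,"dy":558,"dz":4,"fingers":34}]';python3 go.py .4572 -.2931 .23 -104
```

```text
clock: 23.48
tool_pos: [0.4618, -0.2202, 0.2294]
orientation: [-179.9, -0.0, -76.3]
force: [1.8, 0.2, 0.4]
opening: 0.0339
d [69.8 21.7 -0.6] a [-7.000e-02 -1.000e-02  2.772e+01] | t 23.48 pos [ 461.8 -220.2  229.4] rpy [-1.7994e+02 -2.0000e-02 -7.6280e+01] F [1.8 0.2 0.4] M [ 0.06 -0.15 -0.03] open 33.9 q [ -3.5   4.9 -19.4   0.  -65.6  17.2]
```

```bash
python3 -m inch '[{"ax":0,"ay":0,"az":27.7,"dx":70,"dy":22,"dz":0,"fingers":34},{"ax":0,"ay":0,"az":27.7,"dx":70,"dy":22,"dz":0,"fingers":34},{"ax":0,"ay":0,"az":27.7,"dx":70,"dy":22,"dz":0,"fingers":34},{"ax":0,"ay":0,"az":27.7,"dx":70,"dy":22,"dz":30,"fingers":34},{"ax":0,"ay":0,"az":27.7,"dx":70,"dy":22,"dz":80,"fingers":34},{"ax":0,"ay":0,"az":27.7,"dx":70,"dy":22,"dz":105,"fingers":34},{"ax":0,"ay":0,"az":27.7,"dx":70,"dy":22,"dz":105,"fingers":34},{"ax":0,"ay":0,"az":27.7,"dx":70,"dy":22,"dz":105,"fingers":34}]';python3 - <<'E'
from go import *
plan(.4572,-.2931,.071,-104)
s=snap('scene','s10.png');i=s['image'];cv2.imwrite('pics/s10c.png',cv2.resize(i[150:290,80:250,::-1],None,fx=4,fy=4,interpolation=cv2.INTER_CUBIC))
s=snap('top','t10.png');i=s['image'];cv2.imwrite('pics/t10c.png',cv2.resize(i[160:310,140:290,::-1],None,fx=4,fy=4,interpolation=cv2.INTER_CUBIC))
E
```

```text
clock: 24.48
tool_pos: [0.4585, -0.2918, 0.1252]
orientation: [-179.9, -0.0, -103.6]
force: [-0.0, -0.4, -0.1]
opening: 0.034
d [ 1.6  1.1 54.2] a [-0.08 -0.02  0.38] | t 24.48 pos [ 458.5 -291.8  125.2] rpy [-1.7992e+02 -2.0000e-02 -1.0362e+02] F [-0.  -0.4 -0.1] M [ 0.02  0.06 -0.05] open 34.0 q [-11.8  13.4 -23.9   0.  -52.6  -1.9]
```

View pics/s10c.png

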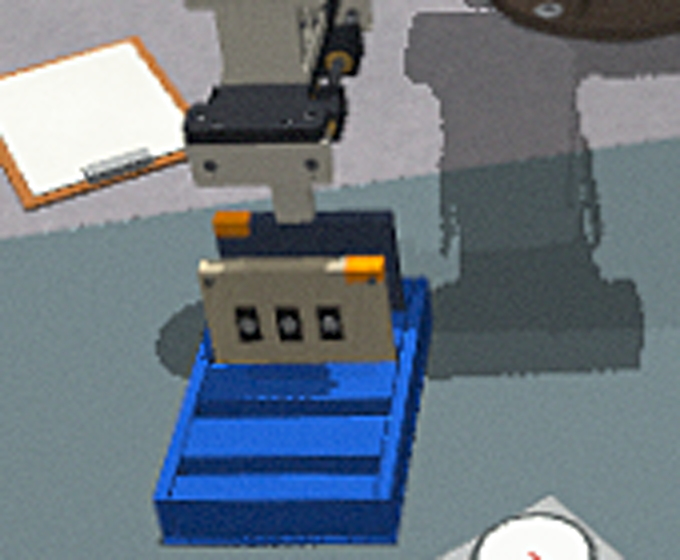

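View pics/t10c.png

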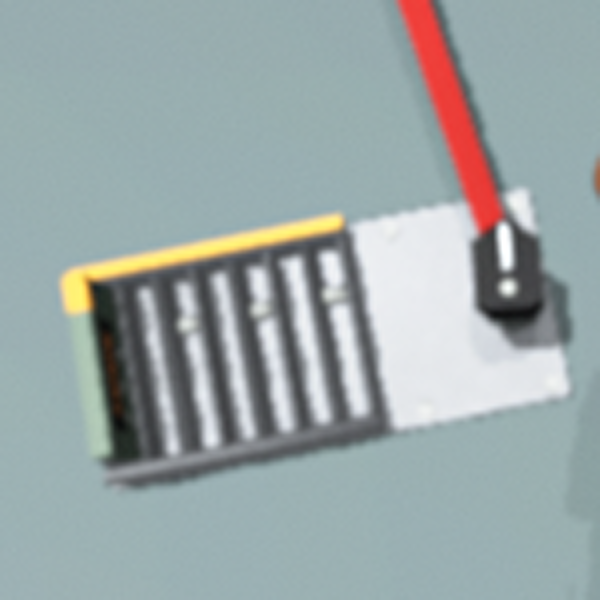

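```bash
python3 -m inch '[{"ax":0,"ay":0,"az":0.4,"dx":1.5,"dy":1,"dz":25,"fingers":34},{"ax":0,"ay":0,"az":0.4,"dx":1.5,"dy":1,"dz":54,"fingers":34},{"ax":0,"ay":0,"az":0.4,"dx":1.5,"dy":1,"dz":54,"fingers":34},{"ax":0,"ay":0,"az":0.4,"dx":1.5,"dy":1,"dz":54,"fingers":5},{"ax":0,"ay":0,"az":0.4,"dx":1.5,"dy":1,"dz":54,"fingers":5},{"ax":0,"ay":0,"az":0.4,"dx":1.5,"dy":1,"dz":54,"fingers":5},{"ax":0,"ay":0,"az":0.4,"dx":1.5,"dy":1,"dz":54,"fingers":5}]';python3 go.py .5545 -.316 .071 -104;python3 -m inch '[{"ax":0,"ay":0,"az":0,"dx":0,"dy":0,"dz":-50,"fingers":5},{"ax":0,"ay":0,"az":0,"dx":0,"dy":0,"dz":-100,"fingers":5},{"ax":0,"ay":0,"az":0,"dx":0,"dy":0,"dz":-150,"fingers":5},{"ax":0,"ay":0,"az":0,"dx":0,"dy":0,"dz":-190,"fingers":5},{"ax":0,"ay":0,"az":0,"dx":0,"dy":0,"dz":-190,"fingers":5},{"ax":0,"ay":0,"az":0,"dx":0,"dy":0,"dz":-190,"fingers":5}]';python3 go.py .5101 .233 .26 10
```

```text
clock: 25.45
tool_pos: [0.457, -0.2928, 0.0711]
orientation: [-179.9, -0.0, -104.0]
force: [-0.1, 1.8, 6.9]
opening: 0.0118
d [  -1.1 -100.2    0.3] a [-0.1  -0.01 -0.02] | t 25.45 pos [ 457.  -292.8   71.1] rpy [-1.7990e+02 -1.0000e-02 -1.0402e+02] F [-0.1  1.8  6.9] M [0.61 0.34 0.01] open 11.8 q [-11.9  17.  -27.4   0.  -45.4  -2.1]
clock: 26.2
tool_pos: [0.4557, -0.2922, 0.2592]
orientation: [179.9, 0.0, -104.1]
force: [-0.6, 0.0, -2.0]
opening: 0.0119
d [-5.227e+02  7.480e+01 -3.000e-01] a [ 0.0000e+00  9.0000e-02 -1.1405e+02] | t 26.2 pos [ 455.7 -292.2  259.2] rpy [ 1.7994e+02  4.0000e-02 -1.0405e+02] F [-0.6  0.  -2. ] M [0.04 0.11 0.05] open 11.9 q [-12.    6.8 -13.2  -0.  -70.   -2.1]
```

```bash
python3 -m inch '[{"ax":0,"ay":0,"az":-80,"dx":-366,"dy":52,"dz":-3,"fingers":5},{"ax":0,"ay":0,"az":-80,"dx":-366,"dy":52,"dz":-3,"fingers":5},{"ax":0,"ay":0,"az":-80,"dx":-366,"dy":52,"dz":-3,"fingers":5},{"ax":0,"ay":0,"az":-80,"dx":-366,"dy":52,"dz":-3,"fingers":5},{"ax":0,"ay":0,"az":-80,"dx":-366,"dy":52,"dz":-3,"fingers":5},{"ax":0,"ay":0,"az":-80,"dx":-366,"dy":52,"dz":-3,"fingers":5},{"ax":0,"ay":0,"az":-80,"dx":-366,"dy":52,"dz":-3,"fingers":5},{"ax":0,"ay":0,"az":-80,"dx":-366,"dy":52,"dz":-3,"fingers":5}]';python3 go.py .5101 .233 .26 10
```

```text
clock: 27.2
tool_pos: [0.4937, 0.0758, 0.261]
orientation: [179.8, 0.2, -23.7]
force: [-0.4, -0.0, -2.2]
opening: 0.0121
d [ -48.2 -150.5    0.7] a [  0.11   0.19 -33.69] | t 27.2 pos [493.7  75.8 261. ] rpy [ 1.7984e+02  1.5000e-01 -2.3690e+01] F [-0.4 -0.  -2.2] M [-0.07  0.12  0.02] open 12.1 q [ 31.3   2.7 -17.6  -0.  -69.9  35. ]
```

```bash
python3 -m inch '[{"ax":0,"ay":0,"az":-33.7,"dx":-48,"dy":-150.5,"dz":0,"fingers":5},{"ax":0,"ay":0,"az":-33.7,"dx":-48,"dy":-150.5,"dz":0,"fingers":5},{"ax":0,"ay":0,"az":-33.7,"dx":-48,"dy":-150.5,"dz":0,"fingers":5},{"ax":0,"ay":0,"az":-33.7,"dx":-48,"dy":-150.5,"dz":0,"fingers":5},{"ax":0,"ay":0,"az":-33.7,"dx":-48,"dy":-150.5,"dz":40,"fingers":5},{"ax":0,"ay":0,"az":-33.7,"dx":-48,"dy":-150.5,"dz":80,"fingers":5},{"ax":0,"ay":0,"az":-33.7,"dx":-48,"dy":-150.5,"dz":97,"fingers":5},{"ax":0,"ay":0,"az":-33.7,"dx":-48,"dy":-150.5,"dz":97,"fingers":5}]'; python3 -m inch '[{"ax":0,"ay":0,"az":0,"dx":0,"dy":0,"dz":0,"fingers":5}]'
cat > amb.py <<'E'
from go import *
def amb(flip=0):
  o=get_obs();x,y,z=o['tool_pos'];p=(x,y,o['orientation'][2]+flip);zt=z+.038
  for cam in('top',):
    s=snap(cam,'amb.png');H=hsv(s);m=(H[...,0]>8)&(H[...,0]<28)&(H[...,1]>120)&(H[...,2]>110)
    e=proj(s,T(p,(.044,0,zt-.003)));m2=np.zeros_like(m);a,b=e.astype(int);m2[b-12:b+8,a-8:a+9]=1
    ys,xs=np.nonzero(m&m2)
    P=np.array([atz(s,(u,v),zt)[:2] for u,v in zip(xs,ys)]);a=np.radians(p[2]);Q=(P-[x,y])@np.array([[np.cos(a),-np.sin(a)],[np.sin(a),np.cos(a)]])*1000
    print(cam,len(Q),'along',Q[:,0].min(),np.percentile(Q[:,0],[50,90]),Q[:,0].max(),'across',Q[:,1].min(),np.median(Q[:,1]),Q[:,1].max())
    i=s['image'][int(e[1])-30:int(e[1])+50,int(e[0])-40:int(e[0])+40,::-1];cv2.imwrite('pics/ambc.png',cv2.resize(i,None,fx=6,fy=6,interpolation=cv2.INTER_CUBIC))
E
python3 -c "
from amb import *
amb();plan(.5101,.233,.12,10)"
```

```text
clock: 28.2
tool_pos: [0.5108, 0.2302, 0.1637]
orientation: [179.8, 0.3, 9.6]
force: [1.0, -0.0, -1.0]
opening: 0.0119
clock: 28.32
tool_pos: [0.5124, 0.2317, 0.1665]
orientation: [180.0, -0.0, 9.6]
force: [0.0, -0.5, -0.9]
opening: 0.0119Traceback (most recent call last):
  File "<string>", line 3, in <module>
    amb();plan(.5101,.233,.12,10)
    ~~~^^
  File "amb.py", line 8, in amb
    P=np.array([atz(s,(u,v),zt)[:2] for u,v in zip(xs,ys)]);a=np.radians(p[2]);Q=(P-[x,y])@np.array([[np.cos(a),-np.sin(a)],[np.sin(a),np.cos(a)]])*1000
                                                                                  ~^~~~~~
ValueError: operands could not be broadcast together with shapes (0,) (2,)
```

Amber is hidden from the top camera here, so I'll use the scene overlay with the +2 offset.

```bash
python3 -c "
from chk import *
chk(3,2)
plan(.5101,.233,.12,10)"
```

```text
d [-2.4 -1.2 47.1] a [-0.05 -0.08 -0.36] | t 28.48 pos [512.6 232.2 167.1] rpy [-1.7995e+02 -8.0000e-02  9.6400e+00] F [ 0.1  0.1 -2. ] M [-0.1   0.13 -0.03] open 11.7 q [ 44.3  12.7 -18.6   0.  -58.6  55.3]
```

View pics/c_sceneo.png

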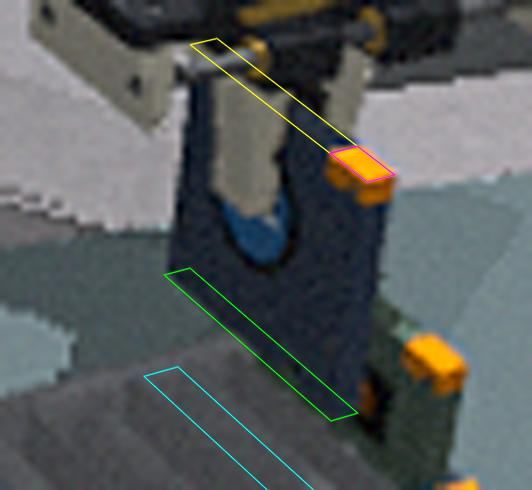

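```bash
python3 -m inch '[{"ax":0,"ay":0,"az":-0.4,"dx":-1.8,"dy":-1,"dz":20,"fingers":5},{"ax":0,"ay":0,"az":-0.4,"dx":-1.8,"dy":-1,"dz":40,"fingers":5},{"ax":0,"ay":0,"az":-0.4,"dx":-1.8,"dy":-1,"dz":47,"fingers":5},{"ax":0,"ay":0,"az":-0.4,"dx":-1.8,"dy":-1,"dz":53,"fingers":5},{"ax":0,"ay":0,"az":-0.4,"dx":-1.8,"dy":-1,"dz":58,"fingers":5},{"ax":0,"ay":0,"az":-0.4,"dx":-1.8,"dy":-1,"dz":62,"fingers":5},{"ax":0,"ay":0,"az":-0.4,"dx":-1.8,"dy":-1,"dz":62,"fingers":5}]';python3 go.py .5108 .2331 .0733 10
```

```text
clock: 29.35
tool_pos: [0.5102, 0.2327, 0.104]
orientation: [180.0, 0.0, 10.1]
force: [0.1, 0.2, -1.2]
opening: 0.0117
d [ 0.7 -0.3 30.7] a [0.01 0.01 0.06] | t 29.35 pos [510.2 232.7 104. ] rpy [1.7999e+02 1.0000e-02 1.0060e+01] F [ 0.1  0.2 -1.2] M [-0.11  0.11  0.01] open 11.7 q [ 44.5  16.3 -23.1  -0.  -50.6  55.5]
```

No contact at all on the way in. On to the key.

```bash
python3 -m inch '[{"ax":0,"ay":0,"az":0,"dx":0.5,"dy":0,"dz":5,"fingers":5},{"ax":0,"ay":0,"az":0,"dx":0.5,"dy":0,"dz":10,"fingers":5},{"ax":0,"ay":0,"az":0,"dx":0.5,"dy":0,"dz":14,"fingers":5},{"ax":0,"ay":0,"az":0,"dx":0.5,"dy":0,"dz":18,"fingers":5},{"ax":0,"ay":0,"az":0,"dx":0.5,"dy":0,"dz":21,"fingers":5},{"ax":0,"ay":0,"az":0,"dx":0.5,"dy":0,"dz":21,"fingers":5}]';python3 go.py .5108 .2331 .0733 10
```

```text
clock: 30.1
tool_pos: [0.5106, 0.2327, 0.0828]
orientation: [180.0, 0.0, 10.1]
force: [-0.2, -0.2, -1.8]
opening: 0.012
d [ 0.3 -0.4  9.5] a [0.01 0.02 0.06] | t 30.1 pos [510.6 232.7  82.8] rpy [1.7999e+02 2.0000e-02 1.0060e+01] F [-0.2 -0.2 -1.8] M [-0.09  0.1  -0.01] open 12.0 q [ 44.5  17.8 -24.3  -0.  -47.9  55.6]
```

```bash
python3 -m inch '[{"ax":0,"ay":0,"az":0,"dx":0,"dy":0,"dz":4,"fingers":5},{"ax":0,"ay":0,"az":0,"dx":0,"dy":0,"dz":8,"fingers":5},{"ax":0,"ay":0,"az":0,"dx":0,"dy":0,"dz":10.5,"fingers":5},{"ax":0,"ay":0,"az":0,"dx":0,"dy":0,"dz":10.5,"fingers":5}]';python3 go.py .5108 .2331 .0733 10; python3 -m inch '[{"ax":0,"ay":0,"az":0,"dx":0,"dy":0,"dz":0,"fingers":30},{"ax":0,"ay":0,"az":0,"dx":0,"dy":0,"dz":0,"fingers":30},{"ax":0,"ay":0,"az":0,"dx":0,"dy":0,"dz":-30,"fingers":30},{"ax":0,"ay":0,"az":0,"dx":0,"dy":0,"dz":-80,"fingers":32},{"ax":0,"ay":0,"az":0,"dx":0,"dy":0,"dz":-140,"fingers":34},{"ax":0,"ay":0,"az":0,"dx":0,"dy":0,"dz":-160,"fingers":34}]';python3 go.py .5055 -.303 .23 -104
```

```text
clock: 30.6
tool_pos: [0.5106, 0.2328, 0.0732]
orientation: [180.0, -0.0, 10.1]
force: [-3.9, -0.7, 5.0]
opening: 0.0118
d [ 0.2 -0.3 -0.1] a [ 0.01 -0.    0.08] | t 30.6 pos [510.6 232.8  73.2] rpy [179.99  -0.    10.08] F [-3.9 -0.7  5. ] M [-0.35  1.28 -0.05] open 11.8 q [ 44.5  18.4 -24.9   0.  -46.6  55.6]
clock: 31.35
tool_pos: [0.5122, 0.2337, 0.2369]
orientation: [-179.8, -0.3, 10.1]
force: [-0.3, 1.1, -1.3]
opening: 0.0336
d [-100.6  527.3    4.9] a [-4.2000e-01 -6.0000e-02  1.1408e+02] | t 31.35 pos [512.2 233.7 236.9] rpy [-179.85   -0.33   10.08] F [-0.3  1.1 -1.3] M [-0.12  0.11 -0.  ] open 33.6 q [ 44.5   9.4 -13.1   0.1 -67.1  55.6]
```

```bash
python3 -m inch '[{"ax":0,"ay":0,"az":114,"dx":-100.6,"dy":528,"dz":4,"fingers":34},{"ax":0,"ay":0,"az":114,"dx":-100.6,"dy":528,"dz":4,"fingers":34},{"ax":0,"ay":0,"az":114,"dx":-100.6,"dy":528,"dz":4,"fingers":34},{"ax":0,"ay":0,"az":114,"dx":-100.6,"dy":528,"dz":4,"fingers":34},{"ax":0,"ay":0,"az":114,"dx":-100.6,"dy":528,"dz":4,"fingers":34},{"ax":0,"ay":0,"az":114,"dx":-100.6,"dy":528,"dz":4,"fingers":34},{"ax":0,"ay":0,"az":114,"dx":-100.6,"dy":528,"dz":4,"fingers":34},{"ax":0,"ay":0,"az":114,"dx":-100.6,"dy":528,"dz":4,"fingers":34}]';python3 go.py .5055 -.304 .23 -104
```

```text
clock: 32.35
tool_pos: [0.5042, -0.2693, 0.229]
orientation: [-180.0, -0.0, -76.2]
force: [1.7, 0.1, -0.3]
opening: 0.034
d [34.1  7.  -1. ] a [-4.000e-02 -1.000e-02  2.777e+01] | t 32.35 pos [ 504.2 -269.3  229. ] rpy [-1.7997e+02 -2.0000e-02 -7.6230e+01] F [ 1.7  0.1 -0.3] M [ 0.07 -0.11 -0.01] open 34.0 q [ -8.5  10.7 -12.5   0.  -66.7  22.3]
```

```bash
python3 -m inch '[{"ax":0,"ay":0,"az":27.8,"dx":34,"dy":7,"dz":0,"fingers":34},{"ax":0,"ay":0,"az":27.8,"dx":34,"dy":7,"dz":0,"fingers":34},{"ax":0,"ay":0,"az":27.8,"dx":34,"dy":7,"dz":0,"fingers":34},{"ax":0,"ay":0,"az":27.8,"dx":34,"dy":7,"dz":30,"fingers":34},{"ax":0,"ay":0,"az":27.8,"dx":34,"dy":7,"dz":80,"fingers":34},{"ax":0,"ay":0,"az":27.8,"dx":34,"dy":7,"dz":105,"fingers":34},{"ax":0,"ay":0,"az":27.8,"dx":34,"dy":7,"dz":105,"fingers":34},{"ax":0,"ay":0,"az":27.8,"dx":34,"dy":7,"dz":105,"fingers":34}]';python3 - <<'E'
from go import *
plan(.5055,-.304,.071,-104)
s=snap('scene','s11.png');i=s['image'];cv2.imwrite('pics/s11c.png',cv2.resize(i[150:290,80:250,::-1],None,fx=4,fy=4,interpolation=cv2.INTER_CUBIC))
E
```

```text
clock: 33.35
tool_pos: [0.5067, -0.3022, 0.1251]
orientation: [-179.9, -0.0, -103.7]
force: [-0.3, 0.7, 1.3]
opening: 0.0338
d [ 2.   0.8 54.1] a [-0.08 -0.03  0.34] | t 33.35 pos [ 506.7 -302.2  125.1] rpy [-1.7992e+02 -3.0000e-02 -1.0366e+02] F [-0.3  0.7  1.3] M [0.07 0.06 0.01] open 33.8 q [-11.8  17.4 -18.2   0.  -54.3  -1.9]
```

View pics/s11c.png

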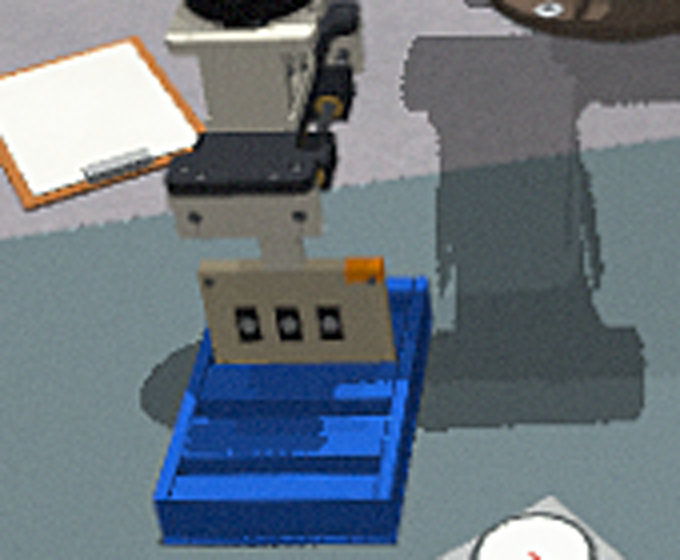

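Run:
```python
from go import *
s=snapshot('scene');o=get_obs()['tool_pos'];p=(o[0],o[1],-104.)
c=(.5055,-.304,-104.)
L=[(c,box(-55,55,-6,6,106),(0,255,0))]
for sg in(1,-1): L.append((p,box(-9.5,9.5,*sorted((sg*17,sg*38)),(o[2]-.003)*1000),(0,0,255)))
overlay(s,L,(120,200,190,250),9,'f.png')
```

```text
(no output)
```

View pics/f.png

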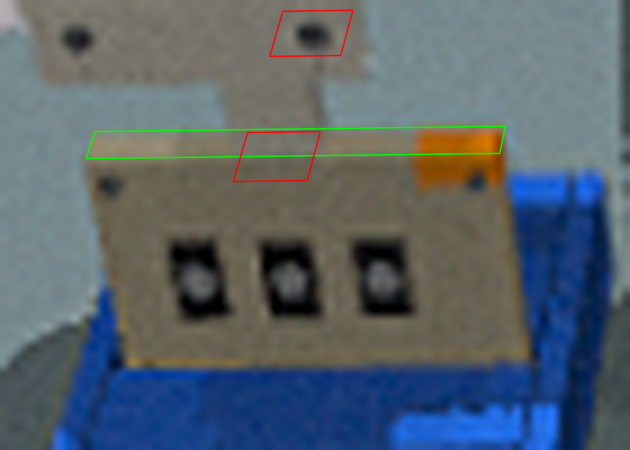

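```bash
python3 -m inch '[{"ax":0,"ay":0,"az":0.4,"dx":2,"dy":0.5,"dz":15,"fingers":34},{"ax":0,"ay":0,"az":0.4,"dx":2,"dy":0.5,"dz":28,"fingers":34}]'; python3 -m inch '[{"ax":0,"ay":0,"az":0,"dx":0,"dy":0,"dz":26,"fingers":34},{"ax":0,"ay":0,"az":0,"dx":0,"dy":0,"dz":26,"fingers":34},{"ax":0,"ay":0,"az":0,"dx":0,"dy":0,"dz":26,"fingers":5},{"ax":0,"ay":0,"az":0,"dx":0,"dy":0,"dz":26,"fingers":5},{"ax":0,"ay":0,"az":0,"dx":0,"dy":0,"dz":26,"fingers":5},{"ax":0,"ay":0,"az":0,"dx":0,"dy":0,"dz":26,"fingers":5}]';python3 go.py .5545 -.316 .071 -104;python3 -m inch '[{"ax":0,"ay":0,"az":0,"dx":0,"dy":0,"dz":-50,"fingers":5},{"ax":0,"ay":0,"az":0,"dx":0,"dy":0,"dz":-100,"fingers":5},{"ax":0,"ay":0,"az":0,"dx":0,"dy":0,"dz":-150,"fingers":5},{"ax":0,"ay":0,"az":0,"dx":0,"dy":0,"dz":-190,"fingers":5},{"ax":0,"ay":0,"az":0,"dx":0,"dy":0,"dz":-190,"fingers":5},{"ax":0,"ay":0,"az":0,"dx":0,"dy":0,"dz":-190,"fingers":5}]';python3 go.py .519 .186 .26 -170
```

```text
clock: 33.7
tool_pos: [0.5047, -0.3036, 0.0952]
orientation: [-180.0, 0.0, -104.1]
force: [-0.6, -0.8, 1.2]
opening: 0.034
clock: 34.45
tool_pos: [0.5055, -0.3038, 0.0707]
orientation: [-179.9, -0.0, -104.1]
force: [0.7, 1.2, 3.8]
opening: 0.0117
d [ -0.1 -50.5  -0.3] a [-0.08 -0.   -0.07] | t 34.45 pos [ 505.5 -303.8   70.7] rpy [-179.92   -0.   -104.07] F [0.7 1.2 3.8] M [0.26 0.11 0.01] open 11.7 q [-12.   20.9 -21.5   0.  -47.6  -2.1]
clock: 35.2
tool_pos: [0.5042, -0.3031, 0.2588]
orientation: [179.9, 0.1, -104.1]
force: [-0.0, 0.2, -2.6]
opening: 0.0116
d [-478.   104.8   -0.6] a [ 0.11 -0.   65.89] | t 35.2 pos [ 504.2 -303.1  258.8] rpy [ 1.7991e+02  5.0000e-02 -1.0411e+02] F [-0.   0.2 -2.6] M [ 0.04  0.14 -0.03] open 11.6 q [-12.   11.4  -7.7  -0.1 -71.   -2.1]
```

```bash
python3 -m inch '[{"ax":0,"ay":0,"az":65.9,"dx":-478,"dy":105,"dz":-3,"fingers":5},{"ax":0,"ay":0,"az":65.9,"dx":-478,"dy":105,"dz":-3,"fingers":5},{"ax":0,"ay":0,"az":65.9,"dx":-478,"dy":105,"dz":-3,"fingers":5},{"ax":0,"ay":0,"az":65.9,"dx":-478,"dy":105,"dz":-3,"fingers":5},{"ax":0,"ay":0,"az":65.9,"dx":-478,"dy":105,"dz":-3,"fingers":5},{"ax":0,"ay":0,"az":65.9,"dx":-478,"dy":105,"dz":-3,"fingers":5},{"ax":0,"ay":0,"az":65.9,"dx":-478,"dy":105,"dz":-3,"fingers":5},{"ax":0,"ay":0,"az":65.9,"dx":-478,"dy":105,"dz":-3,"fingers":5}]';python3 go.py .5205 .1858 .167 -170
```

```text
clock: 36.2
tool_pos: [0.5176, 0.1568, 0.261]
orientation: [-179.9, -0.2, -170.1]
force: [1.2, -0.2, -2.1]
opening: 0.012
d [-8.1 28.1 93.9] a [-0.05 -0.16 -0.12] | t 36.2 pos [517.6 156.8 261. ] rpy [-1.7995e+02 -1.6000e-01 -1.7012e+02] F [ 1.2 -0.2 -2.1] M [-0.06 -0.29  0.03] open 12.0 q [  37.6    6.8  -13.1   -0.   -70.4 -117.7]
```

```bash
python3 -m inch '[{"ax":0,"ay":0,"az":0,"dx":-8,"dy":28,"dz":0,"fingers":5},{"ax":0,"ay":0,"az":0,"dx":-8,"dy":28,"dz":40,"fingers":5},{"ax":0,"ay":0,"az":0,"dx":-8,"dy":28,"dz":80,"fingers":5},{"ax":0,"ay":0,"az":0,"dx":-8,"dy":28,"dz":93,"fingers":5},{"ax":0,"ay":0,"az":0,"dx":-8,"dy":28,"dz":93,"fingers":5},{"ax":0,"ay":0,"az":0,"dx":-8,"dy":28,"dz":93,"fingers":5},{"ax":0,"ay":0,"az":0,"dx":-8,"dy":28,"dz":93,"fingers":5}]';python3 -c "
from chk import *
chk(2,1)
plan(.5205,.1858,.12,-170)"
```

```text
clock: 37.08
tool_pos: [0.5225, 0.1845, 0.1711]
orientation: [179.9, 0.1, -170.0]
force: [-0.0, 0.2, -2.7]
opening: 0.0122
d [ 1.5  1.6 50.7] a [0.05 0.09 0.01] | t 37.17 pos [522.2 184.4 170.7] rpy [ 1.7995e+02  9.0000e-02 -1.6999e+02] F [-0.2  0.5 -2.2] M [ 0.01 -0.01 -0.01] open 11.9 q [  39.7   11.7  -19.4    0.   -58.8 -119.7]
```

View pics/c_sceneo.png

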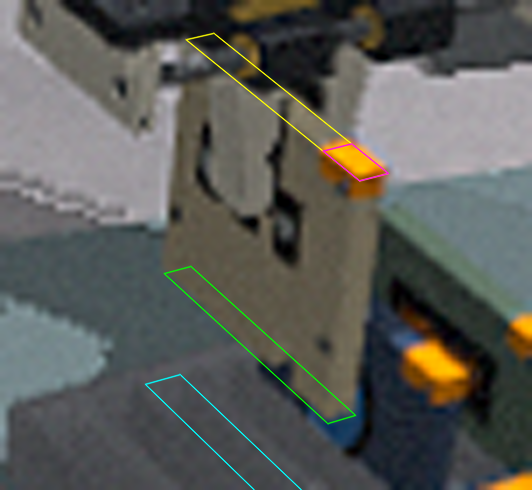

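View pics/c_topo.png

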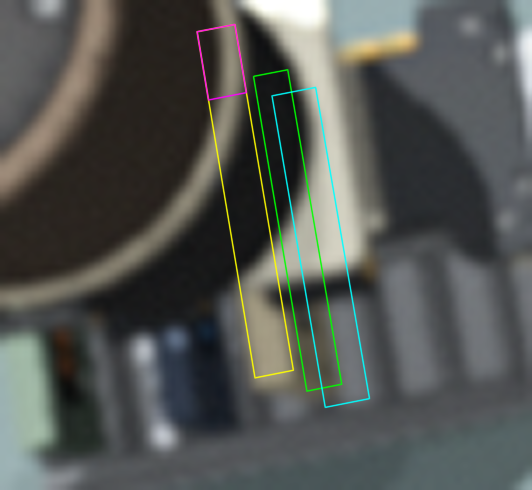

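```bash
python3 -m inch '[{"ax":0,"ay":0,"az":0,"dx":2,"dy":1.6,"dz":25,"fingers":5},{"ax":0,"ay":0,"az":0,"dx":2,"dy":1.6,"dz":45,"fingers":5},{"ax":0,"ay":0,"az":0,"dx":2,"dy":1.6,"dz":52,"fingers":5},{"ax":0,"ay":0,"az":0,"dx":2,"dy":1.6,"dz":58,"fingers":5},{"ax":0,"ay":0,"az":0,"dx":2,"dy":1.6,"dz":63,"fingers":5},{"ax":0,"ay":0,"az":0,"dx":2,"dy":1.6,"dz":67,"fingers":5},{"ax":0,"ay":0,"az":0,"dx":2,"dy":1.6,"dz":67,"fingers":5}]';python3 go.py .5199 .1857 .0733 -170
```

```text
clock: 38.05
tool_pos: [0.5205, 0.186, 0.1031]
orientation: [180.0, 0.1, -170.0]
force: [4.1, 1.7, -3.6]
opening: 0.012
d [ 0.7 -0.3 29.8] a [0.04 0.12 0.03] | t 38.05 pos [520.5 186.  103.1] rpy [ 1.7996e+02  1.2000e-01 -1.6997e+02] F [ 4.1  1.7 -3.6] M [ 0.35 -2.02 -0.03] open 12.0 q [  40.    15.6  -24.3    0.   -50.  -120. ]
```

```bash
python3 -m inch '[{"ax":0,"ay":0,"az":0,"dx":-1.7,"dy":0.2,"dz":-1,"fingers":5},{"ax":0,"ay":0,"az":0,"dx":-1.7,"dy":0.2,"dz":3,"fingers":5},{"ax":0,"ay":0,"az":0,"dx":-1.7,"dy":0.2,"dz":6,"fingers":5},{"ax":0,"ay":0,"az":0,"dx":-1.7,"dy":0.2,"dz":6,"fingers":5}]';python3 go.py .5199 .1857 .0733 -170
```

```text
clock: 38.55
tool_pos: [0.521, 0.1858, 0.0963]
orientation: [-180.0, -0.0, -170.0]
force: [1.0, 1.1, -2.6]
opening: 0.0116
d [ 1.1  0.1 23. ] a [-0.01 -0.03  0.01] | t 38.55 pos [521.  185.8  96.3] rpy [-1.7999e+02 -3.0000e-02 -1.6999e+02] F [ 1.   1.1 -2.6] M [ 0.11 -0.73  0.03] open 11.6 q [  39.9   16.2  -24.5   -0.   -49.3 -119.9]
```

```bash
python3 -m inch '[{"ax":0,"ay":0,"az":0,"dx":-1,"dy":0,"dz":4,"fingers":5},{"ax":0,"ay":0,"az":0,"dx":-1,"dy":0,"dz":8,"fingers":5},{"ax":0,"ay":0,"az":0,"dx":-1,"dy":0,"dz":11,"fingers":5},{"ax":0,"ay":0,"az":0,"dx":-1,"dy":0,"dz":13.5,"fingers":5},{"ax":0,"ay":0,"az":0,"dx":-1,"dy":0,"dz":13.5,"fingers":5}]';python3 go.py .5199 .1857 .0733 -170
```

```text
clock: 39.17
tool_pos: [0.522, 0.186, 0.0829]
orientation: [-180.0, -0.0, -170.0]
force: [0.5, -0.0, -1.9]
opening: 0.0119
d [2.1 0.1 9.6] a [-0.01 -0.03  0.01] | t 39.17 pos [522.  186.   82.9] rpy [-1.7999e+02 -3.0000e-02 -1.6999e+02] F [ 0.5 -0.  -1.9] M [ 0.01 -0.03  0.02] open 11.9 q [  39.9   17.2  -25.2   -0.   -47.6 -119.8]
```

```bash
python3 -m inch '[{"ax":0,"ay":0,"az":0,"dx":0,"dy":0,"dz":4,"fingers":5},{"ax":0,"ay":0,"az":0,"dx":0,"dy":0,"dz":8,"fingers":5},{"ax":0,"ay":0,"az":0,"dx":0,"dy":0,"dz":11.2,"fingers":5},{"ax":0,"ay":0,"az":0,"dx":0,"dy":0,"dz":11.2,"fingers":5}]';python3 go.py .5199 .1857 .0733 -170; python3 -m inch '[{"ax":0,"ay":0,"az":0,"dx":0,"dy":0,"dz":0,"fingers":30},{"ax":0,"ay":0,"az":0,"dx":0,"dy":0,"dz":0,"fingers":30},{"ax":0,"ay":0,"az":0,"dx":0,"dy":0,"dz":-30,"fingers":30},{"ax":0,"ay":0,"az":0,"dx":0,"dy":0,"dz":-80,"fingers":45},{"ax":0,"ay":0,"az":0,"dx":0,"dy":0,"dz":-140,"fingers":70},{"ax":0,"ay":0,"az":0,"dx":0,"dy":0,"dz":-160,"fingers":70}]';python3 go.py .551 -.2 .23 -170
```

```text
clock: 39.67
tool_pos: [0.5221, 0.186, 0.0727]
orientation: [-180.0, 0.0, -170.0]
force: [-3.8, -1.4, 5.8]
opening: 0.0118
d [ 2.3  0.1 -0.6] a [-0.02  0.01  0.04] | t 39.67 pos [522.1 186.   72.7] rpy [-1.7998e+02  1.0000e-02 -1.6996e+02] F [-3.8 -1.4  5.8] M [-0.38  1.18  0.01] open 11.8 q [  39.9   17.9  -25.8    0.   -46.3 -119.8]
clock: 40.42
tool_pos: [0.5237, 0.1869, 0.2363]
orientation: [179.9, 0.3, -170.0]
force: [0.0, 0.2, -0.6]
opening: 0.0548
d [  40.6 -385.7    5.2] a [0.13 0.34 0.04] | t 40.42 pos [523.7 186.9 236.3] rpy [ 179.87    0.34 -169.96] F [ 0.   0.2 -0.6] M [ 0.01  0.02 -0.02] open 54.8 q [ 3.990e+01  8.800e+00 -1.400e+01  1.000e-01 -6.690e+01 -1.198e+02]
```

```bash
python3 -m inch '[{"ax":0,"ay":0,"az":0,"dx":20,"dy":-350,"dz":0,"fingers":70},{"ax":0,"ay":0,"az":0,"dx":20,"dy":-350,"dz":0,"fingers":70},{"ax":0,"ay":0,"az":0,"dx":20,"dy":-350,"dz":0,"fingers":70},{"ax":0,"ay":0,"az":0,"dx":20,"dy":-350,"dz":0,"fingers":70},{"ax":0,"ay":0,"az":0,"dx":20,"dy":-350,"dz":0,"fingers":70},{"ax":0,"ay":0,"az":0,"dx":20,"dy":-350,"dz":0,"fingers":70}]';python3 - <<'E'
from bar import *
s=snap('top','t12.png');bar(s)
i=s['image'];cv2.imwrite('pics/t12c.png',cv2.resize(i[110:310,130:330,::-1],None,fx=3,fy=3,interpolation=cv2.INTER_CUBIC))
from knob import knob
s=snap('scene','s12.png');i=s['image'];cv2.imwrite('pics/s12c.png',cv2.resize(i[150:280,250:420,::-1],None,fx=4.5,fy=4.5,interpolation=cv2.INTER_CUBIC))
E
```

```text
clock: 41.18
tool_pos: [0.5632, -0.1647, 0.2318]
orientation: [-180.0, -0.0, -170.1]
force: [-0.5, 1.7, 0.3]
opening: 0.0698
bar dir 18.342842 n 81 tip r 266.3998801929729 axis off 0.5472915020418441 far-centroid dir 18.214480473795472
```

View pics/t12c.png

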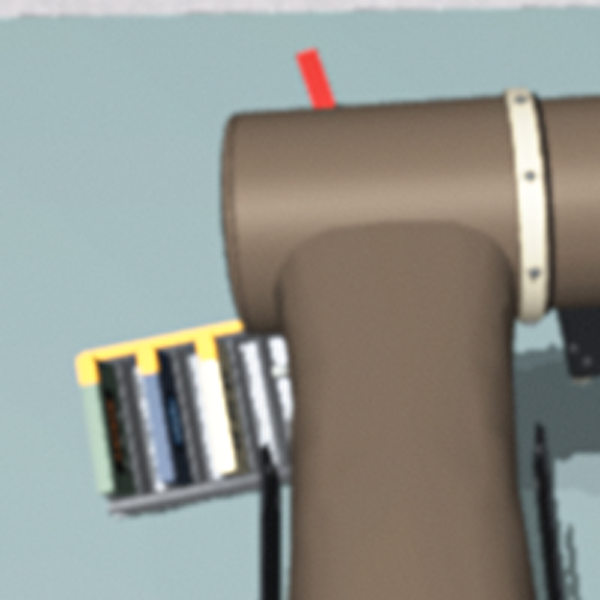

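View pics/s12c.png

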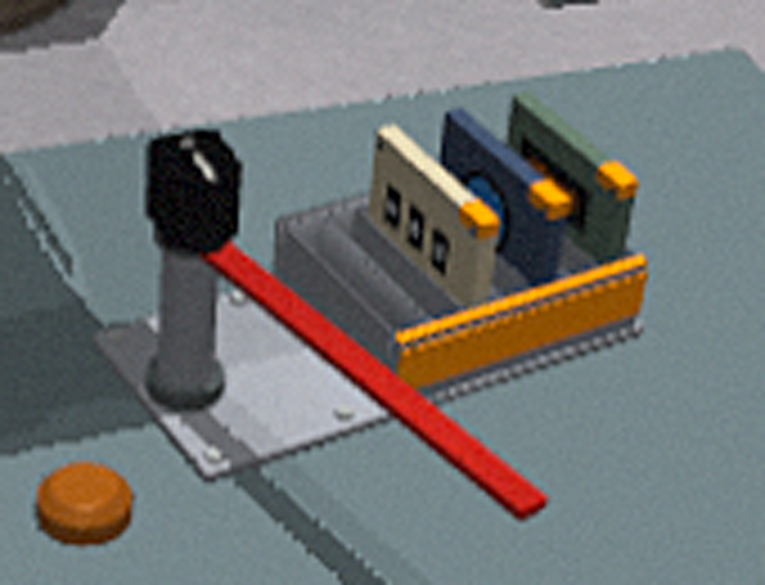

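```bash
python3 go.py .551 .0288 .23 -177.4; python3 -m inch '[{"ax":0,"ay":0,"az":7.3,"dx":-22,"dy":192.5,"dz":0,"fingers":70},{"ax":0,"ay":0,"az":7.3,"dx":-22,"dy":192.5,"dz":0,"fingers":70},{"ax":0,"ay":0,"az":7.3,"dx":-22,"dy":192.5,"dz":0,"fingers":70},{"ax":0,"ay":0,"az":7.3,"dx":-22,"dy":192.5,"dz":0,"fingers":70},{"ax":0,"ay":0,"az":7.3,"dx":-22,"dy":192.5,"dz":0,"fingers":70}]';python3 go.py .551 .0288 .1352 -177.4
```

```text
d [-21.  193.5   1.3] a [-0.03 -0.05  7.2 ] | t 41.27 pos [ 563.2 -165.4  231.4] rpy [-1.7998e+02 -5.0000e-02 -1.7020e+02] F [-0.   0.2 -0.6] M [ 0.08  0.04 -0.01] open 70.0 q [  2.7  12.2 -10.4   0.  -67.5 -82.9]
clock: 41.9
tool_pos: [0.5514, 0.0323, 0.232]
orientation: [-180.0, 0.0, -177.2]
force: [0.2, -1.3, 0.5]
opening: 0.07
d [ 0.5 -3.5 96.8] a [-0.    0.    0.24] | t 41.9 pos [551.4  32.3 232. ] rpy [-180.      0.   -177.16] F [ 0.2 -1.3  0.5] M [-0.07 -0.05 -0.03] open 70.0 q [  23.7    8.8  -14.5    0.   -66.7 -110.8]
```

```bash
python3 -m inch '[{"ax":0,"ay":0,"az":0,"dx":0.5,"dy":-1,"dz":40,"fingers":70},{"ax":0,"ay":0,"az":0,"dx":0.5,"dy":-1,"dz":80,"fingers":70},{"ax":0,"ay":0,"az":0,"dx":0.5,"dy":-1,"dz":97,"fingers":70},{"ax":0,"ay":0,"az":0,"dx":0.5,"dy":-1,"dz":97,"fingers":70}]';python3 go.py .551 .0288 .1352 -177.4
```

```text
clock: 42.4
tool_pos: [0.5502, 0.0288, 0.1336]
orientation: [-179.9, -0.2, -177.4]
force: [-0.4, 0.4, 0.5]
opening: 0.0698
d [-0.8  0.  -1.6] a [-0.06 -0.17  0.01] | t 42.4 pos [550.2  28.8 133.6] rpy [-1.7994e+02 -1.7000e-01 -1.7739e+02] F [-0.4  0.4  0.5] M [-0.07 -0.03  0.01] open 69.8 q [  23.4   13.7  -22.2   -0.   -54.3 -110.7]
```

```bash
python3 -m inch '[{"ax":0,"ay":0,"az":0,"dx":-0.5,"dy":0,"dz":-1,"fingers":30},{"ax":0,"ay":0,"az":0,"dx":-0.5,"dy":0,"dz":-1,"fingers":30},{"ax":0,"ay":0,"az":0,"dx":-0.5,"dy":0,"dz":-1,"fingers":30},{"ax":0,"ay":0,"az":0,"dx":-0.5,"dy":0,"dz":-1,"fingers":30}]';python3 go.py .551 .0288 .1348 -177.4;  python3 -m inch '[{"ax":0,"ay":0,"az":-8,"dx":0,"dy":0,"dz":0,"fingers":30},{"ax":0,"ay":0,"az":-16,"dx":0,"dy":0,"dz":0,"fingers":30},{"ax":0,"ay":0,"az":-24,"dx":0,"dy":0,"dz":0,"fingers":30},{"ax":0,"ay":0,"az":-32,"dx":0,"dy":0,"dz":0,"fingers":30},{"ax":0,"ay":0,"az":-40,"dx":0,"dy":0,"dz":0,"fingers":30},{"ax":0,"ay":0,"az":-40,"dx":0,"dy":0,"dz":0,"fingers":30}]';python3 go.py .551 .0288 .1348 -80
```

```text
clock: 42.9
tool_pos: [0.5518, 0.0287, 0.1369]
orientation: [-179.9, 0.0, -177.2]
force: [1.1, -10.8, 2.1]
opening: 0.0399
d [0.8 0.1 2.1] a [-0.15  0.02  0.16] | t 42.9 pos [551.8  28.7 136.9] rpy [-1.7985e+02  2.0000e-02 -1.7724e+02] F [  1.1 -10.8   2.1] M [-3.52 -0.5   0.01] open 39.9 q [  23.4   13.5  -22.     0.2  -54.5 -110.7]
clock: 43.65
tool_pos: [0.5509, 0.0291, 0.1368]
orientation: [-180.0, -0.1, -137.2]
force: [-2.5, -5.4, 6.3]
opening: 0.0398
d [ 0.1 -0.3  2. ] a [ 2.000e-02 -1.200e-01 -5.716e+01] | t 43.65 pos [550.9  29.1 136.8] rpy [-1.7996e+02 -1.1000e-01 -1.3716e+02] F [-2.5 -5.4  6.3] M [-2.03  1.19  0.04] open 39.8 q [ 23.4  13.5 -22.    0.1 -54.6 -70.6]
```

```bash
python3 -m inch '[{"ax":0,"ay":0,"az":-8,"dx":1,"dy":-0.4,"dz":0,"fingers":30},{"ax":0,"ay":0,"az":-16,"dx":1,"dy":-0.4,"dz":0,"fingers":30},{"ax":0,"ay":0,"az":-24,"dx":1,"dy":-0.4,"dz":0,"fingers":30},{"ax":0,"ay":0,"az":-32,"dx":1,"dy":-0.4,"dz":0,"fingers":30},{"ax":0,"ay":0,"az":-40,"dx":1,"dy":-0.4,"dz":0,"fingers":30},{"ax":0,"ay":0,"az":-48,"dx":1,"dy":-0.4,"dz":0,"fingers":30},{"ax":0,"ay":0,"az":-55,"dx":1,"dy":-0.4,"dz":0,"fingers":30},{"ax":0,"ay":0,"az":-55,"dx":1,"dy":-0.4,"dz":0,"fingers":30}]';python3 go.py .551 .0288 .1348 -80;python3 - <<'E'
from bar import *
s=snap('top','t13.png');bar(s)
s=snap('scene','s13.png');i=s['image'];cv2.imwrite('pics/s13c.png',cv2.resize(i[150:280,250:420,::-1],None,fx=4.5,fy=4.5,interpolation=cv2.INTER_CUBIC))
E
```

```text
clock: 44.65
tool_pos: [0.551, 0.0289, 0.1368]
orientation: [-180.0, -0.0, -82.2]
force: [-2.3, -3.0, 5.9]
opening: 0.0399
d [ 0.1 -0.   2. ] a [-0.   -0.05 -2.22] | t 44.65 pos [551.   28.9 136.8] rpy [-1.800e+02 -5.000e-02 -8.222e+01] F [-2.3 -3.   5.9] M [-1.06  1.16  0.06] open 39.9 q [ 23.4  13.4 -22.1   0.1 -54.5 -15.6]Traceback (most recent call last):
  File "<stdin>", line 2, in <module>
  File "bar.py", line 5, in bar
    n,l,st,c=cv2.connectedComponentsWithStats(red); i=1+np.argmax(st[1:,4]); ys,xs=np.nonzero(l==i)
                                                        ~~~~~~~~~^^^^^^^^^^
    return _wrapfunc(a, 'argmax', axis=axis, out=out, **kwds)
    return bound(*args, **kwds)
ValueError: attempt to get argmax of an empty sequence
```

```bash
python3 -m inch '[{"ax":0,"ay":0,"az":-5,"dx":0.3,"dy":-0.3,"dz":0,"fingers":30},{"ax":0,"ay":0,"az":-9,"dx":0.3,"dy":-0.3,"dz":0,"fingers":30},{"ax":0,"ay":0,"az":-12,"dx":0.3,"dy":-0.3,"dz":0,"fingers":30},{"ax":0,"ay":0,"az":-12,"dx":0.3,"dy":-0.3,"dz":0,"fingers":30}]';python3 go.py .551 .0288 .1348 -66;python3 - <<'E'
from bar import *
s=snap('scene','s13.png');i=s['image'];cv2.imwrite('pics/s13c.png',cv2.resize(i[150:280,250:420,::-1],None,fx=4.5,fy=4.5,interpolation=cv2.INTER_CUBIC))
E
python3 -m inch '[{"ax":0,"ay":0,"az":-2,"dx":0,"dy":0,"dz":0,"fingers":30},{"ax":0,"ay":0,"az":-4,"dx":0,"dy":0,"dz":0,"fingers":30},{"ax":0,"ay":0,"az":-4,"dx":0,"dy":0,"dz":0,"fingers":30}]';python3 go.py .551 .0288 .1348 -66
```

```text
clock: 45.2
tool_pos: [0.5511, 0.0289, 0.1368]
orientation: [180.0, -0.0, -70.3]
force: [-3.7, -1.2, 7.1]
opening: 0.0402
d [0.  0.1 2. ] a [ 0.02 -0.02 -4.31] | t 45.2 pos [551.1  28.9 136.8] rpy [ 1.7998e+02 -2.0000e-02 -7.0310e+01] F [-3.7 -1.2  7.1] M [-0.59  1.56  0.01] open 40.2 q [ 23.4  13.5 -22.    0.  -54.5  -3.7]
clock: 45.62
tool_pos: [0.551, 0.0289, 0.1368]
orientation: [180.0, -0.0, -66.3]
force: [-4.0, -1.4, 7.7]
opening: 0.0396
d [ 0.1 -0.   2. ] a [ 0.03 -0.01 -0.34] | t 45.62 pos [551.   28.9 136.8] rpy [ 1.7997e+02 -1.0000e-02 -6.6340e+01] F [-4.  -1.4  7.7] M [-0.38  1.84  0.01] open 39.6 q [ 23.4  13.4 -22.    0.  -54.5   0.3]
```

View pics/s13c.png

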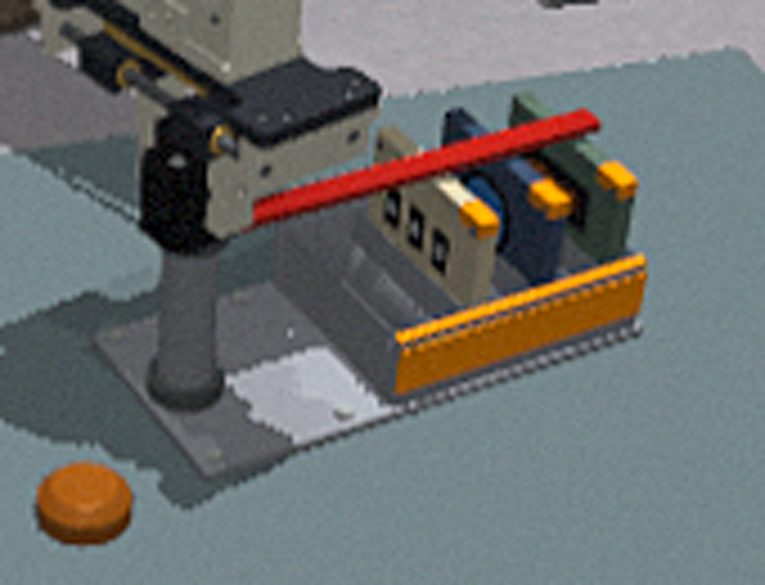

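Run:
```python
from h import *
s=snap('scene','s14.png')
for a in(90,94.6,97,100,103): print(a,proj(s,[.5505+.27*np.cos(np.radians(a)),.028+.27*np.sin(np.radians(a)),.124]))
i=s['image'];cv2.imwrite('pics/s14c.png',cv2.resize(i[150:280,250:420,::-1],None,fx=4.5,fy=4.5,interpolation=cv2.INTER_CUBIC))
for n in('s14','scene0'):
    im=cv2.imread(f'pics/{n}.png')[:,:,::-1]; H=cv2.cvtColor(im,cv2.COLOR_RGB2HSV)
    r=((H[...,0]<5)|(H[...,0]>174))&(H[...,1]>170)&(H[...,2]>80);r[:,:280]=0;r[:,420:]=0;r[265:]=0
    ys,xs=np.nonzero(r);k=xs>xs.max()-3;print(n,xs.max(),ys[k].mean(),np.polyfit(xs,ys,1))
```

```text
90 [391.01009363 183.95073558]
94.6 [386.88912345 179.66697145]
97 [384.55401263 177.51938647]
100 [381.46728247 174.92269363]
103 [378.20377602 172.42645659]
s14 382 176.375 [-2.83183651e-01  2.83288570e+02]
scene0 388 181.33333333333334 [-2.08126435e-01  2.61324098e+02]
```

View pics/s14c.png

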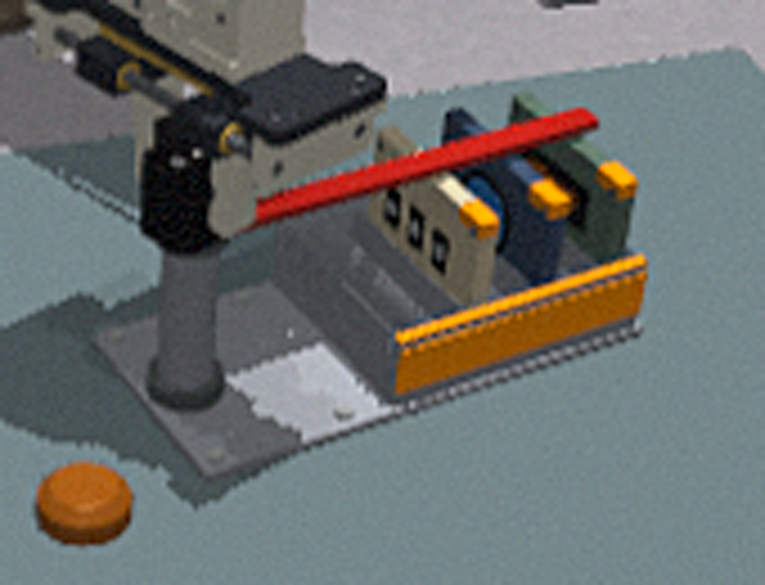

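```bash
python3 -m inch '[{"ax":0,"ay":0,"az":-2,"dx":0,"dy":0,"dz":0,"fingers":30},{"ax":0,"ay":0,"az":-4,"dx":0,"dy":0,"dz":0,"fingers":30},{"ax":0,"ay":0,"az":-4,"dx":0,"dy":0,"dz":0,"fingers":30}]';python3 go.py .551 .0288 .1348 -66
python3 - <<'E'
from h import *
s=snap('scene','s15.png')
for n in('s13','s14','s15','scene0'):
    im=cv2.imread(f'pics/{n}.png')[:,:,::-1]; H=cv2.cvtColor(im,cv2.COLOR_RGB2HSV)
    r=((H[...,0]<5)|(H[...,0]>174))&(H[...,1]>170)&(H[...,2]>80);r[:,:310]=0;r[:,420:]=0;r[265:]=0
    ys,xs=np.nonzero(r);k=xs>xs.max()-3;print(n,xs.max(),ys[k].mean(),np.polyfit(xs,ys,1),[round(ys[xs==c].mean(),2) for c in(340,360,378)])
E
```

```text
clock: 46.05
tool_pos: [0.5507, 0.029, 0.1368]
orientation: [180.0, 0.0, -62.4]
force: [-5.4, 0.6, 8.6]
opening: 0.0396
d [ 0.3 -0.2  2. ] a [0.05 0.01 3.63] | t 46.05 pos [550.7  29.  136.8] rpy [ 1.7995e+02  1.0000e-02 -6.2370e+01] F [-5.4  0.6  8.6] M [-0.08  2.3  -0.24] open 39.6 q [ 23.4  13.4 -22.   -0.  -54.6   4.3]
s13 382 176.66666666666666 [-2.75188251e-01  2.80886246e+02] [np.float64(187.5), np.float64(182.0), np.float64(177.0)]
s14 382 176.375 [-2.82947022e-01  2.83203928e+02] [np.float64(187.5), np.float64(181.5), np.float64(176.0)]
s15 382 176.33333333333334 [-2.81690870e-01  2.82785501e+02] [np.float64(187.0), np.float64(181.5), np.float64(176.5)]
scene0 388 181.33333333333334 [-2.09522774e-01  2.61825254e+02] [np.float64(190.5), np.float64(186.5), np.float64(183.0)]
```

```bash
python3 -m inch '[{"ax":0,"ay":0,"az":-2,"dx":0,"dy":0,"dz":0,"fingers":30},{"ax":0,"ay":0,"az":-4,"dx":0,"dy":0,"dz":0,"fingers":30},{"ax":0,"ay":0,"az":-4,"dx":0,"dy":0,"dz":0,"fingers":30}]';python3 go.py .551 .0288 .1348 -66; python3 -m inch '[{"ax":0,"ay":0,"az":4,"dx":0,"dy":0,"dz":0,"fingers":30},{"ax":0,"ay":0,"az":7,"dx":0,"dy":0,"dz":0,"fingers":30},{"ax":0,"ay":0,"az":7,"dx":0,"dy":0,"dz":0,"fingers":70},{"ax":0,"ay":0,"az":7,"dx":0,"dy":0,"dz":0,"fingers":70},{"ax":0,"ay":0,"az":7,"dx":0,"dy":0,"dz":0,"fingers":70},{"ax":0,"ay":0,"az":7,"dx":0,"dy":0,"dz":-30,"fingers":70},{"ax":0,"ay":0,"az":7,"dx":0,"dy":0,"dz":-70,"fingers":70},{"ax":0,"ay":0,"az":7,"dx":0,"dy":0,"dz":-110,"fingers":70}]'; python3 go.py .45 -.35 .25 -66
```

```text
clock: 46.48
tool_pos: [0.5504, 0.029, 0.1368]
orientation: [179.9, 0.0, -58.4]
force: [-7.1, 1.7, 9.6]
opening: 0.0399
d [ 0.5 -0.4  2. ] a [0.06 0.04 7.59] | t 46.48 pos [550.4  29.  136.8] rpy [ 1.7994e+02  4.0000e-02 -5.8410e+01] F [-7.1  1.7  9.6] M [ 0.08  2.71 -0.63] open 39.9 q [ 23.4  13.4 -22.   -0.  -54.6   8.2]
clock: 47.48
tool_pos: [0.5513, 0.0291, 0.247]
orientation: [180.0, 0.0, -65.3]
force: [0.1, 1.5, 0.3]
opening: 0.07
d [302.  250.6  -2.9] a [0.03 0.   0.72] | t 47.48 pos [551.3  29.1 247. ] rpy [179.97   0.   -65.28] F [0.1 1.5 0.3] M [ 0.01 -0.02  0.02] open 70.0 q [ 23.4   8.2 -13.2  -0.  -68.6   1.4]
```

```bash
python3 -m inch '[{"ax":0,"ay":0,"az":0,"dx":0,"dy":0,"dz":40,"fingers":70},{"ax":0,"ay":0,"az":0,"dx":0,"dy":0,"dz":80,"fingers":70},{"ax":0,"ay":0,"az":0,"dx":0,"dy":0,"dz":110,"fingers":70},{"ax":0,"ay":0,"az":0,"dx":0,"dy":0,"dz":110,"fingers":70},{"ax":0,"ay":0,"az":0,"dx":0,"dy":0,"dz":110,"fingers":30},{"ax":0,"ay":0,"az":0,"dx":0,"dy":0,"dz":110,"fingers":30},{"ax":0,"ay":0,"az":0,"dx":0,"dy":0,"dz":110,"fingers":30}]'; python3 go.py .55 .028 .1368 -80;python3 -m inch '[{"ax":0,"ay":0,"az":7,"dx":0,"dy":0,"dz":0,"fingers":30},{"ax":0,"ay":0,"az":13.5,"dx":0,"dy":0,"dz":0,"fingers":30},{"ax":0,"ay":0,"az":13.5,"dx":0,"dy":0,"dz":1,"fingers":30}]'; python3 go.py .55 .028 .1368 -80; python3 -m inch '[{"ax":0,"ay":0,"az":0,"dx":0,"dy":0,"dz":-0.5,"fingers":70},{"ax":0,"ay":0,"az":0,"dx":0,"dy":0,"dz":-0.5,"fingers":70},{"ax":0,"ay":0,"az":0,"dx":0,"dy":0,"dz":-0.5,"fingers":70},{"ax":0,"ay":0,"az":0,"dx":0,"dy":0,"dz":-40,"fingers":70},{"ax":0,"ay":0,"az":0,"dx":0,"dy":0,"dz":-80,"fingers":70},{"ax":0,"ay":0,"az":0,"dx":0,"dy":0,"dz":-110,"fingers":70}]';python3 go.py .45 -.35 .25 -66
```

```text
clock: 48.35
tool_pos: [0.552, 0.0293, 0.1371]
orientation: [-179.9, -0.0, -65.3]
force: [0.4, -0.6, -0.5]
opening: 0.0454
d [0.4 2.4 0.3] a [-1.100e-01  1.000e-02  1.472e+01] | t 48.35 pos [552.   29.3 137.1] rpy [-1.7989e+02 -1.0000e-02 -6.5280e+01] F [ 0.4 -0.6 -0.5] M [0.01 0.1  0.04] open 45.4 q [ 23.3  13.5 -22.    0.  -54.5   1.4]
clock: 48.72
tool_pos: [0.5512, 0.0285, 0.1367]
orientation: [-180.0, -0.0, -78.8]
force: [-8.6, -1.5, 18.1]
opening: 0.0405
d [ 0.3  1.3 -0.1] a [-0.01 -0.05  1.18] | t 48.73 pos [551.2  28.5 136.7] rpy [-1.7999e+02 -5.0000e-02 -7.8820e+01] F [-8.6 -1.5 18.1] M [-0.39  3.29 -0.07] open 40.5 q [ 23.3  13.5 -22.1   0.1 -54.5 -12.2]
clock: 49.48
tool_pos: [0.5518, 0.0292, 0.2467]
orientation: [-179.9, 0.0, -78.8]
force: [0.2, 0.9, 0.2]
opening: 0.07
d [352.1 173.7  -3.5] a [ -0.07  -0.   -12.76] | t 49.48 pos [551.8  29.2 246.7] rpy [-179.93    0.    -78.76] F [0.2 0.9 0.2] M [ 0.02  0.05 -0.08] open 70.0 q [ 23.4   8.2 -13.2   0.  -68.5 -12.1]
```

```bash
python3 -m inch '[{"ax":0,"ay":0,"az":0,"dx":300,"dy":160,"dz":0,"fingers":70},{"ax":0,"ay":0,"az":0,"dx":300,"dy":160,"dz":0,"fingers":70},{"ax":0,"ay":0,"az":0,"dx":300,"dy":160,"dz":0,"fingers":70},{"ax":0,"ay":0,"az":0,"dx":300,"dy":160,"dz":0,"fingers":70},{"ax":0,"ay":0,"az":0,"dx":300,"dy":160,"dz":0,"fingers":70},{"ax":0,"ay":0,"az":0,"dx":300,"dy":160,"dz":0,"fingers":70},{"ax":0,"ay":0,"az":0,"dx":300,"dy":160,"dz":0,"fingers":70}]';python3 - <<'E'
from bar import *
s=snap('top','t16.png');bar(s)
i=s['image'];cv2.imwrite('pics/t16c.png',cv2.resize(i[150:310,130:330,::-1],None,fx=3.5,fy=3.5,interpolation=cv2.INTER_CUBIC))
s=snap('scene','s16.png')
kp=(.551,.0285,100.)
overlay(s,[(kp,box(-27,27,-20,20,121),(0,255,0)),(kp,box(-27,27,-20,20,166),(0,255,255))],(250,150,420,280),4.5,'s16c.png')
E
```

```text
clock: 50.35
tool_pos: [0.452, -0.298, 0.2446]
orientation: [180.0, 0.0, -79.0]
force: [0.4, 0.6, 0.1]
opening: 0.0699
bar dir 86.541176 n 561 tip r 267.76734678446246 axis off -0.023902303055137963 far-centroid dir 86.56472329733793
```

View pics/t16c.png

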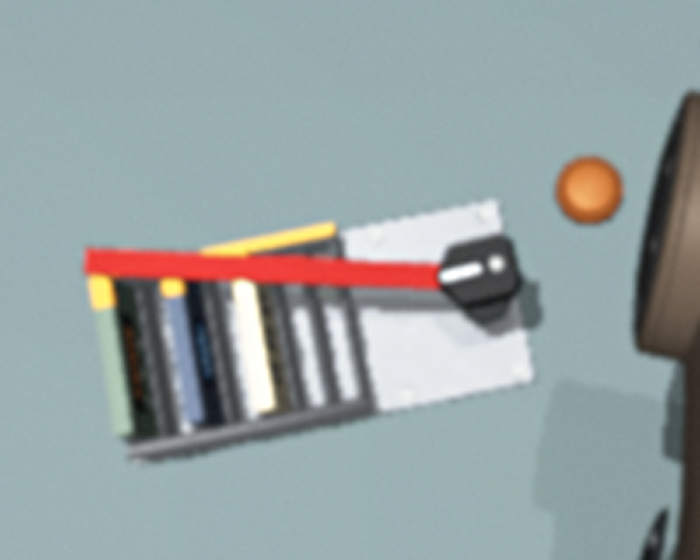

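View pics/s16c.png

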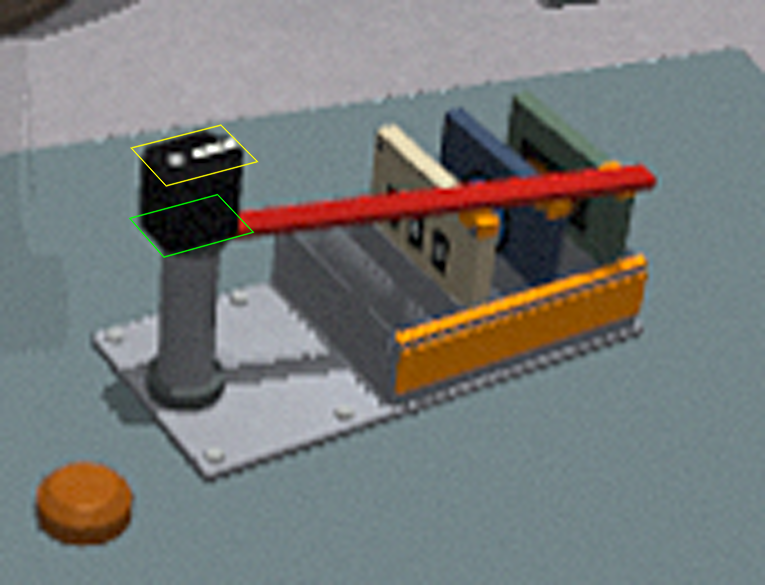

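View pics/s16.png

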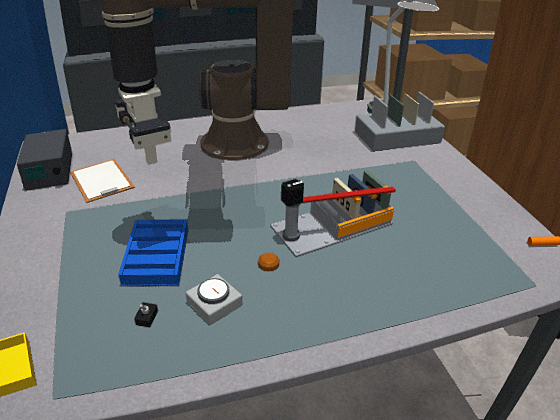

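```bash
python3 go.py .551 .0288 .247 -78.8; python3 -m inch '[{"ax":0,"ay":0,"az":0,"dx":-301,"dy":-160,"dz":0,"fingers":70},{"ax":0,"ay":0,"az":0,"dx":-301,"dy":-160,"dz":0,"fingers":70},{"ax":0,"ay":0,"az":0,"dx":-301,"dy":-160,"dz":0,"fingers":70},{"ax":0,"ay":0,"az":0,"dx":-301,"dy":-160,"dz":0,"fingers":70},{"ax":0,"ay":0,"az":0,"dx":-301,"dy":-160,"dz":0,"fingers":70},{"ax":0,"ay":0,"az":0,"dx":-301,"dy":-160,"dz":0,"fingers":70},{"ax":0,"ay":0,"az":0,"dx":-301,"dy":-160,"dz":0,"fingers":70}]';python3 go.py .551 .0288 .137 -78.8
```

```text
d [-300.  -159.4   -2.2] a [ 0.01  0.02 -0.04] | t 50.45 pos [ 452.7 -296.3  244.8] rpy [ 1.7999e+02  2.0000e-02 -7.8840e+01] F [-0.6  0.2  0.4] M [ 0.07  0.11 -0.03] open 69.8 q [-12.5   7.2 -14.6  -0.  -68.1  23.6]
clock: 51.32
tool_pos: [0.5514, 0.0333, 0.2447]
orientation: [180.0, 0.0, -78.5]
force: [0.0, 0.7, -0.5]
opening: 0.0703
d [  4.3   1.3 107.7] a [0.01 0.01 0.28] | t 51.33 pos [551.4  33.3 244.7] rpy [ 1.7999e+02  1.0000e-02 -7.8520e+01] F [ 0.   0.7 -0.5] M [-0.02  0.14  0.04] open 70.3 q [ 23.8   8.4 -13.3  -0.  -68.3 -12.3]
```

```bash
python3 -m inch '[{"ax":0,"ay":0,"az":0,"dx":1,"dy":0.5,"dz":40,"fingers":70},{"ax":0,"ay":0,"az":0,"dx":1,"dy":0.5,"dz":80,"fingers":70},{"ax":0,"ay":0,"az":0,"dx":1,"dy":0.5,"dz":105,"fingers":70},{"ax":0,"ay":0,"az":0,"dx":1,"dy":0.5,"dz":105,"fingers":70},{"ax":0,"ay":0,"az":0,"dx":1,"dy":0.5,"dz":105,"fingers":70}]';python3 go.py .551 .0288 .137 -78.8; python3 -m inch '[{"ax":0,"ay":0,"az":0,"dx":0,"dy":0,"dz":0,"fingers":30},{"ax":0,"ay":0,"az":0,"dx":0,"dy":0,"dz":0,"fingers":30},{"ax":0,"ay":0,"az":0,"dx":0,"dy":0,"dz":0,"fingers":30},{"ax":0,"ay":0,"az":0,"dx":0,"dy":0,"dz":0,"fingers":30},{"ax":0,"ay":0,"az":0,"dx":0,"dy":0,"dz":0,"fingers":30}]';python3 go.py .551 .0288 .137 -58
```

```text
clock: 51.95
tool_pos: [0.5515, 0.0291, 0.1412]
orientation: [-179.9, -0.0, -78.8]
force: [0.6, 0.7, 0.7]
opening: 0.0699
d [0.2 0.6 4.2] a [-0.09 -0.01  0.04] | t 51.95 pos [551.5  29.1 141.2] rpy [-1.7991e+02 -1.0000e-02 -7.8760e+01] F [0.6 0.7 0.7] M [ 0.04  0.05 -0.01] open 69.9 q [ 23.4  13.2 -21.7   0.  -55.  -12.1]
clock: 52.58
tool_pos: [0.551, 0.029, 0.1403]
orientation: [-180.0, -0.0, -78.8]
force: [-1.5, -0.4, 3.6]
opening: 0.0397
d [0.2 0.  3.3] a [-1.000e-02 -0.000e+00 -2.078e+01] | t 52.58 pos [551.   29.  140.3] rpy [-179.99   -0.    -78.78] F [-1.5 -0.4  3.6] M [ 0.13  0.61 -0.05] open 39.7 q [ 23.4  13.2 -21.8   0.  -55.  -12.1]
```

```bash
python3 -m inch '[{"ax":0,"ay":0,"az":-7,"dx":0,"dy":0,"dz":0,"fingers":30},{"ax":0,"ay":0,"az":-14,"dx":0,"dy":0,"dz":0,"fingers":30},{"ax":0,"ay":0,"az":-20,"dx":0,"dy":0,"dz":0,"fingers":30},{"ax":0,"ay":0,"az":-20,"dx":0,"dy":0,"dz":0,"fingers":30}]';python3 go.py .551 .0288 .137 -58
cat > tip.py <<'E'
from h import *
def tip(f):
    s=snap('scene',f)
    H=hsv(s);r=((H[...,0]<5)|(H[...,0]>174))&(H[...,1]>170)&(H[...,2]>80);r[:,:310]=0;r[:,420:]=0;r[265:]=0
    ys,xs=np.nonzero(r);k=xs>xs.max()-3;print('tip',xs.max(),ys[k].mean(),'slope',np.polyfit(xs,ys,1)[0])
E
python3 -c "
from tip import *
tip('s17.png')"
```

```text
clock: 53.08
tool_pos: [0.5505, 0.0289, 0.1402]
orientation: [180.0, 0.0, -58.7]
force: [-2.9, 1.5, 4.6]
opening: 0.04
d [ 0.4 -0.4  3.2] a [ 0.03  0.02 -0.75] | t 53.08 pos [550.5  28.9 140.2] rpy [ 1.7997e+02  2.0000e-02 -5.8750e+01] F [-2.9  1.5  4.6] M [ 0.2   1.37 -0.42] open 40.0 q [ 23.4  13.2 -21.8  -0.  -55.    7.9]
tip 382 176.375 slope -0.28144551165697806
```

```bash
python3 -m inch '[{"ax":0,"ay":0,"az":1,"dx":0,"dy":0,"dz":-2,"fingers":30},{"ax":0,"ay":0,"az":2,"dx":0,"dy":0,"dz":-3.5,"fingers":30},{"ax":0,"ay":0,"az":2,"dx":0,"dy":0,"dz":-3.5,"fingers":30}]';python3 go.py .551 .0288 .137 -58;python3 -m inch '[{"ax":0,"ay":0,"az":4,"dx":0,"dy":0,"dz":0,"fingers":30},{"ax":0,"ay":0,"az":8,"dx":0,"dy":0,"dz":0,"fingers":30},{"ax":0,"ay":0,"az":8,"dx":0,"dy":0,"dz":0,"fingers":30}]';python3 go.py .551 .0288 .137 -58;python3 -c "
from tip import *
tip('s18.png')"
```

```text
clock: 53.5
tool_pos: [0.5504, 0.0289, 0.1407]
orientation: [179.9, 0.1, -60.9]
force: [7.7, -2.1, -21.1]
opening: 0.0395
d [ 0.4 -0.5  3.7] a [ 0.12  0.06 -2.89] | t 53.5 pos [550.4  28.9 140.7] rpy [ 1.7988e+02  6.0000e-02 -6.0890e+01] F [  7.7  -2.1 -21.1] M [-0.68 -2.83 -0.14] open 39.5 q [ 23.3  13.2 -21.7  -0.1 -55.2   5.8]
clock: 53.88
tool_pos: [0.5507, 0.0287, 0.1431]
orientation: [179.9, -0.0, -68.8]
force: [0.1, -1.4, -2.6]
opening: 0.0398
d [ 0.  -0.3  6.1] a [ 6.000e-02 -1.000e-02 -1.078e+01] | t 53.88 pos [550.7  28.7 143.1] rpy [ 1.7994e+02 -2.0000e-02 -6.8780e+01] F [ 0.1 -1.4 -2.6] M [-0.7  -0.03  0.01] open 39.8 q [ 23.3  13.1 -21.6   0.  -55.4  -2.1]
tip 382 176.57142857142858 slope -0.2830684215174823
```

```bash
python3 -m inch '[{"ax":0,"ay":0,"az":4,"dx":0,"dy":0.3,"dz":0,"fingers":30},{"ax":0,"ay":0,"az":8,"dx":0,"dy":0.3,"dz":0,"fingers":30},{"ax":0,"ay":0,"az":8,"dx":0,"dy":0.3,"dz":0,"fingers":30}]';python3 go.py .551 .0288 .137 -58;python3 -c "
from tip import *
tip('s19.png')"; python3 -m inch '[{"ax":0,"ay":0,"az":0,"dx":0,"dy":0,"dz":1.5,"fingers":30},{"ax":0,"ay":0,"az":0,"dx":0,"dy":0,"dz":3,"fingers":30},{"ax":0,"ay":0,"az":0,"dx":0,"dy":0,"dz":4.2,"fingers":30},{"ax":0,"ay":0,"az":0,"dx":0,"dy":0,"dz":4.2,"fingers":30}]';python3 go.py .551 .0288 .137 -58;python3 -c "
from tip import *
tip('s20.png')"
```

```text
clock: 54.3
tool_pos: [0.5509, 0.0288, 0.1437]
orientation: [-180.0, -0.0, -76.7]
force: [1.6, -2.5, -0.0]
opening: 0.0396
d [ 0.  -0.1  6.7] a [ -0.03  -0.02 -18.69] | t 54.3 pos [550.9  28.8 143.7] rpy [-1.7997e+02 -2.0000e-02 -7.6690e+01] F [ 1.6 -2.5 -0. ] M [-0.87 -0.45  0.01] open 39.6 q [ 23.4  13.  -21.6   0.  -55.4 -10.1]
tip 382 176.33333333333334 slope -0.2823599895915238
clock: 54.85
tool_pos: [0.5507, 0.0287, 0.1402]
orientation: [-180.0, -0.0, -76.7]
force: [-1.6, -3.1, 6.6]
opening: 0.0397
d [-0.  -0.3  3.2] a [ -0.02  -0.03 -18.74] | t 54.85 pos [550.7  28.7 140.2] rpy [-1.7998e+02 -3.0000e-02 -7.6740e+01] F [-1.6 -3.1  6.6] M [-1.09  0.93 -0.03] open 39.7 q [ 23.4  13.2 -21.9   0.  -54.9 -10.1]
tip 382 176.14285714285714 slope -0.2852403268061021
```

```bash
python3 -m inch '[{"ax":0,"ay":0,"az":0,"dx":0,"dy":0,"dz":-0.5,"fingers":70},{"ax":0,"ay":0,"az":0,"dx":0,"dy":0,"dz":-0.5,"fingers":70},{"ax":0,"ay":0,"az":0,"dx":0,"dy":0,"dz":-0.5,"fingers":70},{"ax":0,"ay":0,"az":0,"dx":0,"dy":0,"dz":-0.5,"fingers":70},{"ax":0,"ay":0,"az":0,"dx":0,"dy":0,"dz":-40,"fingers":70},{"ax":0,"ay":0,"az":0,"dx":0,"dy":0,"dz":-80,"fingers":70},{"ax":0,"ay":0,"az":0,"dx":0,"dy":0,"dz":-105,"fingers":70}]';python3 -m inch '[{"ax":0,"ay":0,"az":0,"dx":300,"dy":160,"dz":0,"fingers":70},{"ax":0,"ay":0,"az":0,"dx":300,"dy":160,"dz":0,"fingers":70},{"ax":0,"ay":0,"az":0,"dx":300,"dy":160,"dz":0,"fingers":70},{"ax":0,"ay":0,"az":0,"dx":300,"dy":160,"dz":0,"fingers":70},{"ax":0,"ay":0,"az":0,"dx":300,"dy":160,"dz":0,"fingers":70},{"ax":0,"ay":0,"az":0,"dx":300,"dy":160,"dz":0,"fingers":70},{"ax":0,"ay":0,"az":0,"dx":300,"dy":160,"dz":0,"fingers":70}]';python3 - <<'E'
from bar import *
from tip import tip
s=snap('top','t21.png');bar(s);tip('s21.png')
i=s['image'];cv2.imwrite('pics/t21c.png',cv2.resize(i[150:310,130:330,::-1],None,fx=3.5,fy=3.5,interpolation=cv2.INTER_CUBIC))
s=snapshot('scene')
kp=(.551,.0285,101.)
overlay(s,[(kp,box(-27,27,-20,20,121),(0,255,0)),(kp,box(-27,27,-20,20,166),(0,255,255))],(250,150,420,280),4.5,'s21c.png')
E
```

```text
clock: 55.78
tool_pos: [0.5512, 0.0291, 0.2464]
orientation: [-179.9, 0.0, -76.8]
force: [-0.0, 0.9, -0.0]
opening: 0.0703
clock: 56.65
tool_pos: [0.4626, -0.3014, 0.2439]
orientation: [180.0, 0.0, -77.0]
force: [0.4, -0.1, -0.4]
opening: 0.0703
bar dir 100.69726 n 587 tip r 267.551266892508 axis off 0.5679018896582875 far-centroid dir 100.58525662303995
tip 382 176.33333333333334 slope -0.2819721743409694
```

View pics/t21c.png

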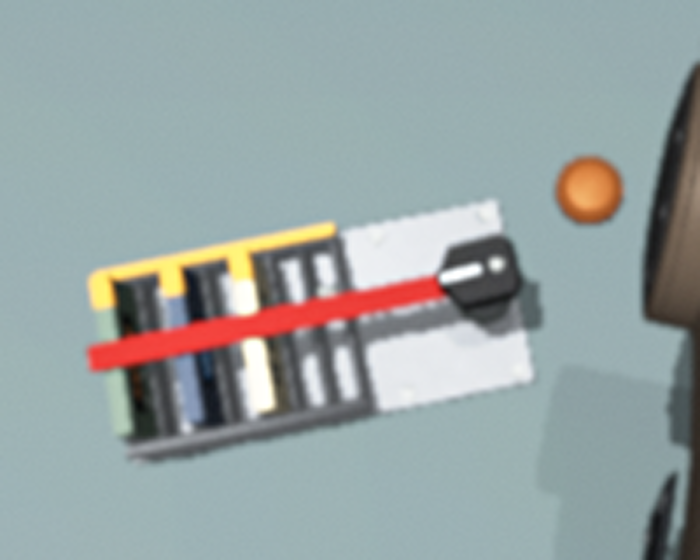

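View pics/s21c.png

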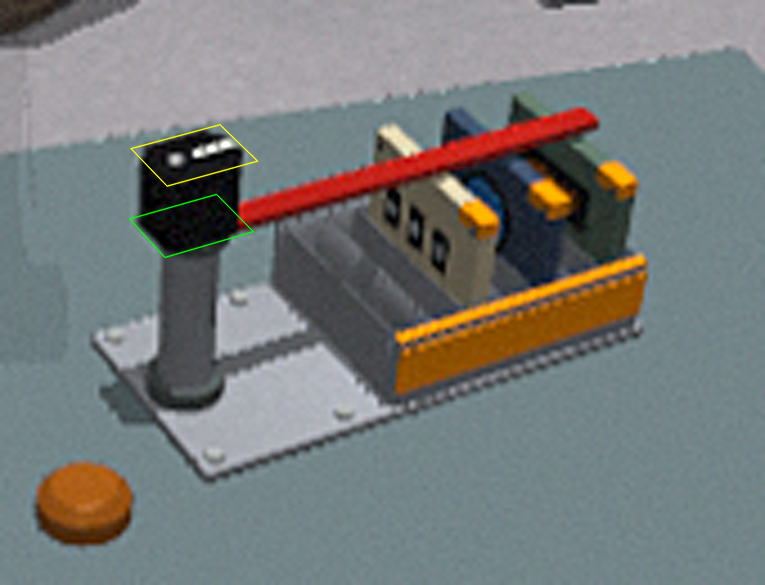

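The bar is closed along the rack, from (440,285) to (90,357) in the top crop. The knob is seated with its pointer along the bar, and all three plates are home with amber at the stripe. Handing in.

```bash
python3 -c "
from plant import *
print(close_job(), get_obs()['clock'])"
```

```text
the job is handed in; nothing more can be done
the job is handed in; nothing more can be done
```

The job is done and handed in at about 57 s, with the robot clear of everything.

- **Latch opening:** I fitted the knob on the shaft and turned the bar open to its stop. The turning moment rose to about 0.5 N m and the bar stopped moving.
- **Plates:** Only b, c and d were in the stand. They are home in slots 4, 2 and 3, with amber at the striped end and past the key height. Plate a was absent and slot 1 is empty.
- **Latch closing:** I swung the bar back to its closed stop. The moment rose to 0.42 N m against the stop.

**Last checks:**
- **Bar:** it lies at 100.7°, against about 100° for the rack.
- **Knob:** it was left fitted with its pointer about 3° off the bar, and was pressed down until it met the bar.
- **Tester, lens cap and toggle:** I never went near them.

**What went wrong or disagreed:**
- The bar was about 5° open at the start, so its closed reading now differs from the first picture.
- While I was centring the knob in its play, friction dragged the bar about 13° open again. I closed it to the stop once more and centred the knob while slightly lifted. The next pictures showed the bar had stayed closed.

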